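Clear the breakfast jams into their carrier

TASK

Put the breakfast jams away: first lift the tall beakers left in the wooden jar carrier out and stand them upright on the place mat, so that the carrier is free. Then take every jam jar off the freely spinning turntable and stand it upright in a compartment of the carrier, and last swing the carrier's hinged slat over the jars until it lies fully home in its catch. The pepper mill stays standing on the turntable, and the bowl and the plate with the croissant are not to be disturbed; a jar or beaker that ends up elsewhere must be put right.

Things in the scene. Friction and masses are not known exactly. Their poses are not given: they have to be found in the camera images.
- turntable: Low wooden lazy Susan: a plate 310 mm across spins freely about the vertical axis on a fixed foot; origin on the table under its centre, plate top 36 mm above the table. The pose is that of the fixed foot and does not turn. The jars and the pepper mill stand on it.
- mat: Thin green place mat, 240 mm (its x) by 280 mm (its y), 3 mm thick, flat on the table and fixed; origin at the centre of its underside. It lies on one side of the carrier, the turntable on the other.
- carrier: Open wooden jar carrier, fixed, 175 (x) x 205 (y) mm, walls 28 mm high, 5 mm thick; origin: centre of underside, inner floor 5 mm above. Two crossing 28 mm walls make four compartments 80 x 95 mm, centred at x = +-42.5, y = +-50 mm. Middle of -x side: the catch, two prongs 12 mm square at y = +-44 mm, 94 mm high, a sill between. +x side: two hinge posts 96 mm high.
- slat (a joint): Hinge of the carrier's slat, a wooden bar 70 mm wide, 10 mm thick, ball knob at its free end. 0 rad: closed, level over the middle of the carrier (underside 77 mm above carrier origin), between the prongs. Grows as it is raised; 1.57 upright; at most 2.1, leaning to +x. Starts standing open. Stiff: stays where it is left (about 1.5 N at the knob moves it).
- slat_hinge (a point): Point on the slat's hinge axis: carrier frame x = +100 mm, y = 0, 82 mm above the carrier's origin; the axis runs along the carrier's y.
- slat_knob (a point): Centre of the ball knob (30 mm across) at the slat's free end, 225 mm from the hinge axis. When the slat is closed it projects 37 mm past the carrier's -x wall.
- mill: Dark turned wooden pepper mill, 44 mm across and 140 mm tall, standing in the middle of the turntable; origin at the centre of its underside. It stays there.
- bowl: White breakfast bowl, 140 mm across, 75 mm high, at the far side of the table; origin at the centre of its underside. Leave alone.
- plate: White plate, 180 mm across, 14 mm high, with a croissant on it (about 55 mm high in all), at the far side of the table; origin at the centre of its underside. Leave alone.
- jar1: Low closed amber jam jar with metal lid, straight, 66 mm across and 64 mm tall, about 0.3 kg, standing on the turntable; origin at the centre of its underside, z up. May be absent (2 to 4 jars are there).
- jar2: Low closed amber jam jar with metal lid, straight, 66 mm across and 64 mm tall, about 0.3 kg, standing on the turntable; origin at the centre of its underside, z up. May be absent (2 to 4 jars are there).
- jar3: Low closed amber jam jar with metal lid, straight, 66 mm across and 64 mm tall, about 0.3 kg, standing on the turntable; origin at the centre of its underside, z up. May be absent (2 to 4 jars are there).
- jar4: Low closed amber jam jar with metal lid, straight, 66 mm across and 64 mm tall, about 0.3 kg, standing on the turntable; origin at the centre of its underside, z up. May be absent (2 to 4 jars are there).
- beaker1: Tall white ceramic beaker, 62 mm across at the rim, slightly narrower at the foot, 125 mm tall, open at the top, about 0.2 kg, standing in a compartment of the carrier; too tall for the slat to close over it; origin at the centre of its underside, z up. May be absent (2 or 3 beakers are there).
- beaker2: Tall white ceramic beaker, 62 mm across at the rim, slightly narrower at the foot, 125 mm tall, open at the top, about 0.2 kg, standing in a compartment of the carrier; too tall for the slat to close over it; origin at the centre of its underside, z up. May be absent (2 or 3 beakers are there).
- beaker3: Tall white ceramic beaker, 62 mm across at the rim, slightly narrower at the foot, 125 mm tall, open at the top, about 0.2 kg, standing in a compartment of the carrier; too tall for the slat to close over it; origin at the centre of its underside, z up. May be absent (2 or 3 beakers are there).

How it is judged:
By the outcome, as a careful person would: the job done as asked, in the order asked, and still so for the second after the job is handed in, with the robot touching nothing.
Of jar1, jar2, jar3, jar4 only 2 to 4 are there at a start; the rules pass over those that are not, and their reading is None.
Of beaker1, beaker2, beaker3 only 2 to 3 are there at a start; the rules pass over those that are not, and their reading is None.
At some moment in a run one of jar1, jar2, jar3, jar4 may be knocked a few centimetres aside while the robot is not near it.
It also fails if it takes over 210 s, if anything falls off the work surface, if the arm or the gripper's body presses on something with over 40 N, if the wrist force passes 120 N, or if a joint passes its speed limit or range.

ROBOT

A 6-joint arm with a two-finger parallel gripper is mounted at the origin on the work surface. World frame = base frame: x ahead of the robot, y to its left, z up, the work surface at z = 0. Lengths are in m, angles in rad, forces in N, time in s.
With the tool pointing down it reaches from about 0.35 to 0.925 m from the base axis. Payload 6.4 kg.
Tool frame: the origin (TCP) lies on the mounting face of the last link; the fingertips stand 199 mm ahead of it and the grasp point (between the pads) lies 180 mm ahead of it; z points along the fingers, x is the direction in which the jaws open and shut, and the axes are right-handed (so a half turn about z gives the same grasp; the last joint's range is limited). The gripper opens to 94 mm and grips with 3 to 60 N. Pads are 16 mm wide; open, the fingers measure 119 mm over their backs; the gripper's body (75 mm by 177 mm) begins 78 mm behind the grasp point.
Start: joints at [0.963, 0.245, 1.558, -0, 1.339, -0.174], TCP at [0.273, 0.59, 0.405] pointing down, gripper open.
Joint ranges: [-3.13, 3.13], [-1.02, 2.26], [0.13, 2.54], [-0.95, 4.09], [0.21, 2.88], [-2.74, 2.74]. Speed limits (rad/s): [2.57, 2.57, 3.14, 3.14, 3.14, 3.14].

INTERFACE

Orientations are given as [roll, pitch, yaw] about the fixed x, y, z axes, in that order (R = Rz(yaw) Ry(pitch) Rx(roll)).
In Python, from cell import bot, optics gives the robot as it stands. The module is installed in compiled form; this text tells all that it offers.
- The arm moves only by the shell command python3 -m crank 'ROWS' [FORCE]. ROWS is JSON, a list of rows, each a list of 3 entries, a list of its own where there are three numbers: the shift along the tool's x, y, z in cm, then the turn about the tool's z in degrees, then the finger opening in cm, from 0 to 9.4. A call has 1 to 5 rows; each row shifts and turns the commanded pose from where the row before left it, along the tool's axes as they then stand; what a row does not reach is not made up. A row lasts 1/10 s, in which the tool goes at most 50 mm and 8.59 degrees, less where a joint would pass 70% of its speed; a pose out of reach is approached as far as the arm can. A call is refused whole if a number of a shift passes 5 or a number of a turn 8.59, either way. A call with a gripper value outside its range is refused whole. The fingers move at their own pace and stop on an object; FORCE is the grip in N (left out, the last holds). Time passes only in rows, so rows that do not move let the fingers close. It gives the time, the measured TCP pose, the force and the opening at its end, in the units of the state.
- bot.state(): the state, without advancing time (a new reading comes with each control period).
- optics.read_camera(name): name is "side" or "top" or "wrist"; returns a dict with "color" (420x560x3 uint8, red, green, blue), "depth" (420x560 float32, m along the optical axis (not along the pixel's ray), 0 where there is no reading), "intrinsics" (3x3 intrinsics, pixels), "position" and "attitude" of the camera in the world. Camera axes: x right, y down, z forward; pixel columns grow to the right and rows downward; lengths in m; the calibration is good to about 2 mm. A picture is of the moment at which its call begins.
- bot.close_job(): hands the job in, once; it reports no verdict.
The state is a dict: "time_s": time; "joints": joint angles; "joint_vel": joint speeds; "joint_efforts": joint torques, N m; "eef_pos": TCP position; "tool_rot": TCP orientation; "ft_force": force on the tool from outside, world axes, zero at the start; "ft_torque": the same for the moment, N m; "gripper_width": finger opening in m.
Only numpy, scipy, OpenCV 4.12 (cv2) and the standard library are available. Lean on these libraries where they do the work, as an engineer would, in place of code of your own. Each camera call takes 0.05 s, during which the arm holds its last target.

## Working session

There is one attempt and no reset: what is moved stays moved. The work goes in short steps, Python scripts to look and compute and a shell command to move; the robot and the scene stay as the last step left them, time stands still between calls to the robot, and variables do not carry over. Pictures are saved under pics/ and viewed, and the job is handed in when it is done.

```bash
mkdir -p pics; ls
python3 - <<'E'
from cell import bot, optics
import cv2,numpy as np
print(bot.state())
for n in("side","top","wrist"):
    c=optics.read_camera(n); cv2.imwrite(f"pics/{n}0.png",c["color"][:,:,::-1]); print(n,c["intrinsics"],c["position"],c["attitude"],c["depth"].min(),c["depth"].max())
E
```

```text
pics
{'time_s': 0.0, 'joints': array([ 9.62950670e-01,  2.45804311e-01,  1.55901033e+00, -1.05989845e-05,
        1.33868548e+00, -1.74114834e-01]), 'joint_vel': array([-2.10839901e-04,  1.03849182e-03,  8.50167515e-04, -2.70025802e-05,
       -5.02508971e-04, -6.21677128e-04]), 'joint_efforts': array([ 1.48822961e-03, -4.15831697e+01, -3.14608455e+01,  6.85703312e-02,
        3.31907300e-02, -1.51837344e-04]), 'eef_pos': array([0.27304145, 0.58962233, 0.40355323]), 'tool_rot': array([-3.14127236e+00,  1.88041254e-03,  1.13706825e+00]), 'ft_force': array([-0.13938444,  0.45237955,  0.46107611]), 'ft_torque': array([-0.00901348,  0.03321407, -0.00630718]), 'gripper_width': 0.09440817577448116}
side [[396.2732141    0.         282.11932033]
 [  0.         396.2732141  209.89785018]
 [  0.           0.           1.        ]] [ 0.50522423 -0.81705353  0.56907705] [-2.09818427  0.01019324 -0.10316552] 0.0 2.9532993
top [[536.42684075   0.         280.61435212]
 [  0.         536.42684075 206.32843428]
 [  0.           0.           1.        ]] [ 0.30319306 -0.01646301  1.46067208] [-2.94258218 -0.00736892 -1.57500579] 0.0 2.4576995
wrist [[342.58147085   0.         281.62435738]
 [  0.         342.58147085 211.15764467]
 [  0.           0.           1.        ]] [0.20777425 0.62025557 0.38355727] [2.89253280e+00 2.40899169e-03 1.13575450e+00] 0.0 1.1506866
```

View pics/top0.png

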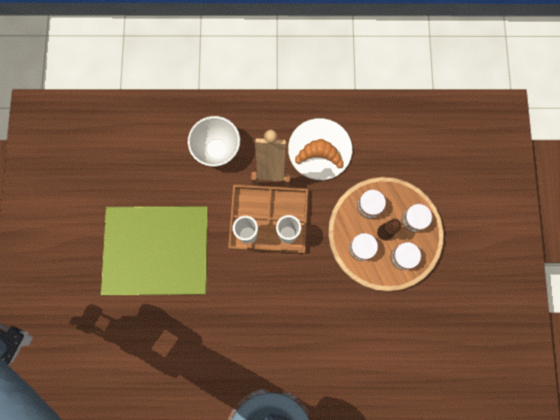

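View pics/side0.png

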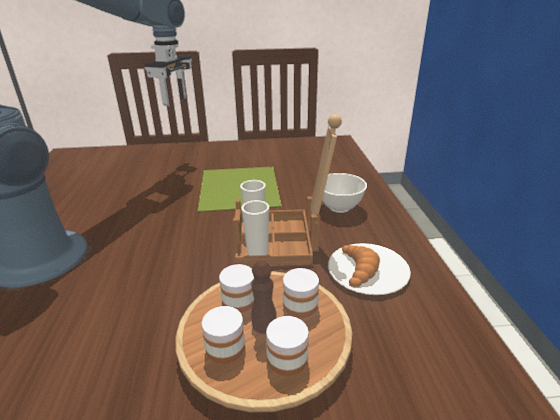

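View pics/wrist0.png

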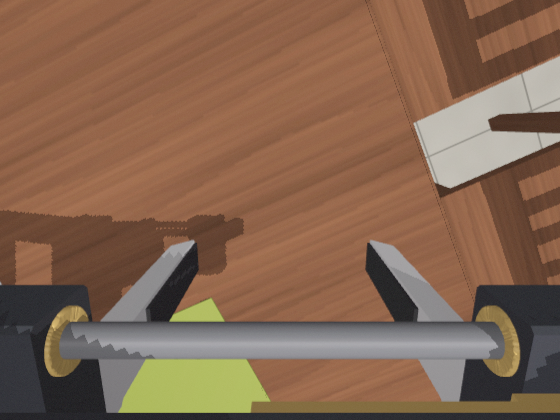

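Top view: two beakers in the carrier at about (245,228) and (288,228), the slat standing open at (270,155), and four jars on the turntable around (386,232), with the mill in its middle. The mat is at (155,250). I'll measure these next.

```bash
cat > h.py <<'E'
from cell import bot, optics
import cv2,numpy as np
from scipy.spatial.transform import Rotation as Rn
def cloud(name):
    c=optics.read_camera(name); K=c["intrinsics"]; R=Rn.from_euler('xyz',c["attitude"]).as_matrix()
    v,u=np.mgrid[0:420,0:560]; d=c["depth"]
    P=np.stack([(u-K[0,2])/K[0,0]*d,(v-K[1,2])/K[1,1]*d,d],-1)@R.T+c["position"]
    P[d==0]=np.nan
    return c,P
def ray(c,u,v,z):
    K=c["intrinsics"]; R=Rn.from_euler('xyz',c["attitude"]).as_matrix()
    r=R@np.array([(u-K[0,2])/K[0,0],(v-K[1,2])/K[1,1],1]); return c["position"]+r*(z-c["position"][2])/r[2]
def blobs(P,zlo,zhi,xr,yr,minpx=40,mask=None):
    m=(P[...,2]>zlo)&(P[...,2]<zhi)&(P[...,0]>xr[0])&(P[...,0]<xr[1])&(P[...,1]>yr[0])&(P[...,1]<yr[1])
    if mask is not None: m&=mask
    n,l,s,ce=cv2.connectedComponentsWithStats(m.astype(np.uint8)); out=[]
    for i in range(1,n):
        if s[i,4]<minpx: continue
        uv=np.argwhere(l==i)[:,::-1].astype(np.float32); 
        (cu,cv_),r=cv2.minEnclosingCircle(uv); Q=P[l==i]
        out.append((np.round(uv.mean(0),1),(round(cu,1),round(cv_,1),round(r,1)),np.round(Q.mean(0),4),np.round(Q.min(0),3),np.round(Q.max(0),3),s[i,4]))
    return out
E
python3 - <<'E'
from h import *
c,P=cloud("top")
print("table z",P[300:340,300:340,2].mean(), "mat z",P[250,150])
print("jars")
for b in blobs(P,.09,.11,(.2,.7),(-.5,-.1)): print(b)
print("mill")
for b in blobs(P,.13,.2,(.2,.7),(-.5,-.1),5): print(b)
print("beak")
for b in blobs(P,.115,.14,(.2,.5),(-.1,.15),10): print(b, ray(c,b[1][0],b[1][1],.13))
print("slat")
for b in blobs(P,.12,.5,(.4,.8),(-.1,.15)): print(b)
print("turntable")
for b in blobs(P,.03,.042,(.1,.8),(-.6,-.05)): print(b)
print("carrier")
for b in blobs(P,.02,.035,(.2,.6),(-.12,.18),5): print(b)
hsv=cv2.cvtColor(c["color"],cv2.COLOR_RGB2HSV)
g=((hsv[...,0]>28)&(hsv[...,0]<45)&(hsv[...,1]>120)).astype(np.uint8)
cs=max(cv2.findContours(g,0,2)[0],key=cv2.contourArea); r=cv2.minAreaRect(cs);print("mat",r,[np.round(ray(c,*p,.003),3) for p in cv2.boxPoints(r)],ray(c,*r[0],.003))
im=cv2.resize(c["color"][170:300,210:450],None,fx=3.3,fy=3.3,interpolation=cv2.INTER_CUBIC)
cv2.imwrite("pics/topz.png",im[:,:,::-1])
E
```

```text
table z nan mat z [0.47629663 0.32663988 0.00737133]
jars
(array([372.1, 202.1], dtype=float32), (372.0, 202.0, 12.6), array([ 0.5884, -0.2652,  0.0992]), array([ 0.557, -0.297,  0.09 ]), array([ 0.622, -0.234,  0.107]), np.int32(488))
(array([418.3, 216.5], dtype=float32), (418.0, 217.0, 13.0), array([ 0.55  , -0.3834,  0.0991]), array([ 0.518, -0.417,  0.09 ]), array([ 0.584, -0.352,  0.107]), np.int32(498))
(array([364. , 246.1], dtype=float32), (364.0, 246.1, 12.8), array([ 0.4737, -0.2402,  0.0995]), array([ 0.443, -0.271,  0.09 ]), array([ 0.505, -0.209,  0.107]), np.int32(508))
(array([407.1, 255.2], dtype=float32), (407.0, 255.4, 13.1), array([ 0.4498, -0.3492,  0.0995]), array([ 0.42 , -0.383,  0.09 ]), array([ 0.482, -0.318,  0.107]), np.int32(516))
mill
(array([392.8, 225.9], dtype=float32), (392.8, 226.2, 8.3), array([ 0.5157, -0.3028,  0.1595]), array([ 0.501, -0.323,  0.13 ]), array([ 0.534, -0.289,  0.18 ]), np.int32(189))
beak
(array([245.1, 237.7], dtype=float32), (244.5, 235.5, 9.5), array([0.4921, 0.0618, 0.1278]), array([0.487, 0.039, 0.117]), array([0.499, 0.087,
[... 1713 characters left out ...]
.6], dtype=float32), (295.8, 227.6, 25.7), array([ 0.5173, -0.0838,  0.0275]), array([ 0.467, -0.098,  0.022]), array([ 0.599, -0.039,  0.034]), np.int32(148))
(array([243.6, 228.4], dtype=float32), (245.0, 231.0, 7.8), array([0.5316, 0.0721, 0.0276]), array([0.51 , 0.052, 0.02 ]), array([0.54 , 0.085, 0.035]), np.int32(26))
(array([286.9, 226.6], dtype=float32), (287.0, 229.5, 7.0), array([ 0.5361, -0.0451,  0.0279]), array([ 0.528, -0.064,  0.021]), array([ 0.541, -0.026,  0.035]), np.int32(18))
mat ((154.0, 250.5), (87.0, 104.0), 90.0) [array([0.597, 0.465, 0.003]), array([0.596, 0.178, 0.003]), array([0.358, 0.173, 0.003]), array([0.359, 0.451, 0.003])] [0.47541478 0.31674283 0.003     ]
```

View pics/topz.png

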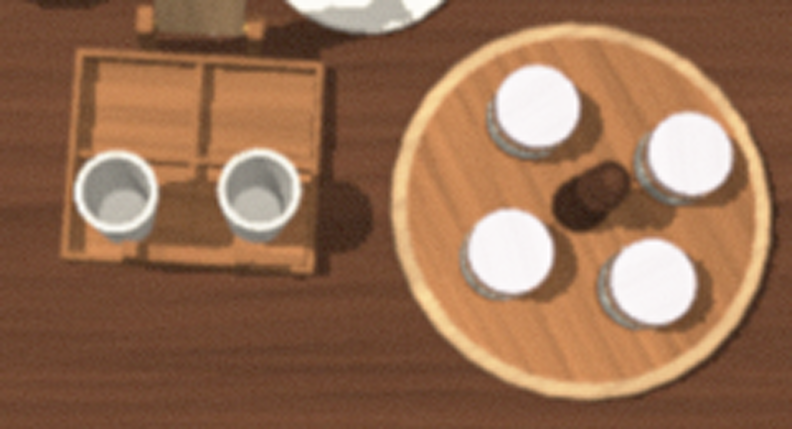

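Run:
```python
from h import *
c,P=cloud("top")
q=[np.round(ray(c,210+(x+.5)/3.3-.5,170+(y+.5)/3.3-.5,.03),4) for x,y in[(78,52),(323,65),(313,272),(62,257)]]
print(q,np.mean(q,0))
q=np.array(q)
print(np.linalg.norm(q-np.roll(q,-1,0),axis=1))
for i,j in((0,1),(3,2)): d=q[j]-q[i]; print(np.degrees(np.arctan2(d[0],-d[1])))
for i,j in((2,1),(3,0)): d=q[j]-q[i]; print(np.degrees(np.arctan2(d[1],d[0])))
print("slat knob"); 
for b in blobs(P,.28,.4,(.4,.8),(-.1,.15),5): print(b)
for z in (.12,.16,.2,.24,.28):
    m=(P[...,2]>z)&(P[...,2]<z+.03)&(P[...,0]>.58)&(P[...,0]<.75)&(abs(P[...,1])<.08); Q=P[m]; print(z,np.round(Q.mean(0),4),len(Q))
for b in blobs(P,.08,.105,(.4,.75),(-.12,.12),3): print("posts",b)
c2,S=cloud("side")
for b in blobs(S,.29,.36,(.5,.8),(-.1,.1),5): print("side knob",b)
for b in blobs(S,.08,.11,(.35,.75),(-.12,.13),5): print("side",b)
cv2.imwrite("pics/sidez.png",cv2.resize(c2["color"][100:280,180:420],None,fx=3.2,fy=3.2,interpolation=2)[:,:,::-1])
```

```text
[array([0.6505, 0.1012, 0.03  ]), array([ 0.6389, -0.1022,  0.03  ]), array([ 0.4666, -0.0916,  0.03  ]), array([0.4795, 0.1119, 0.03  ])] [0.558875 0.004825 0.03    ]
[0.20373051 0.17262575 0.20390846 0.17133444]
-3.2640702054748925
-3.627164231217304
-3.520434051372161
-3.5805063471393273
slat knob
(array([270.1, 138.4], dtype=float32), (270.0, 141.5, 15.1), array([ 0.694 , -0.0028,  0.3007]), array([ 0.682, -0.037,  0.28 ]), array([0.711, 0.032, 0.321]), np.int32(233))
0.12 [ 0.6642 -0.0009  0.1349] 130
0.16 [ 0.6714 -0.0008  0.1764] 155
0.2 [ 0.678  -0.0016  0.2148] 167
0.24 [ 0.6849 -0.0022  0.2552] 168
0.28 [ 0.6918 -0.0027  0.2898] 133
posts (array([269.9, 177.2], dtype=float32), (270.0, 177.0, 19.2), array([6.571e-01, 2.000e-04, 9.350e-02]), array([ 0.645, -0.05 ,  0.08 ]), array([0.671, 0.05 , 0.104]), np.int32(195))
posts (array([287.3, 222.1], dtype=float32), (287.5, 227.0, 9.6), array([ 0.5374, -0.0448,  0.0922]), array([ 0.521, -0.07 ,  0.081]), array([ 0.545, -0.021,  0.105]), np.int32(46))
posts (array([243.6, 223.3], dtype=float32), (244.9, 228.3, 9.7), array([0.5345,
[... 2580 characters left out ...]
238.2, 203.7], dtype=float32), (238.0, 205.5, 6.8), array([0.4804, 0.0468, 0.089 ]), array([0.474, 0.02 , 0.08 ]), array([0.485, 0.06 , 0.098]), np.int32(49))
side (array([255.1, 210.8], dtype=float32), (255.0, 210.5, 7.0), array([ 0.5199, -0.0224,  0.106 ]), array([ 0.503, -0.028,  0.101]), array([ 0.536, -0.019,  0.11 ]), np.int32(38))
side (array([236.2, 220.4], dtype=float32), (236.0, 220.1, 5.2), array([ 0.4751, -0.0325,  0.0895]), array([ 0.47 , -0.042,  0.08 ]), array([0.481, 0.006, 0.098]), np.int32(52))
side (array([256. , 225.8], dtype=float32), (255.7, 222.0, 13.3), array([ 0.5192, -0.07  ,  0.0952]), array([ 0.491, -0.079,  0.08 ]), array([ 0.547, -0.046,  0.11 ]), np.int32(273))
```

View pics/sidez.png

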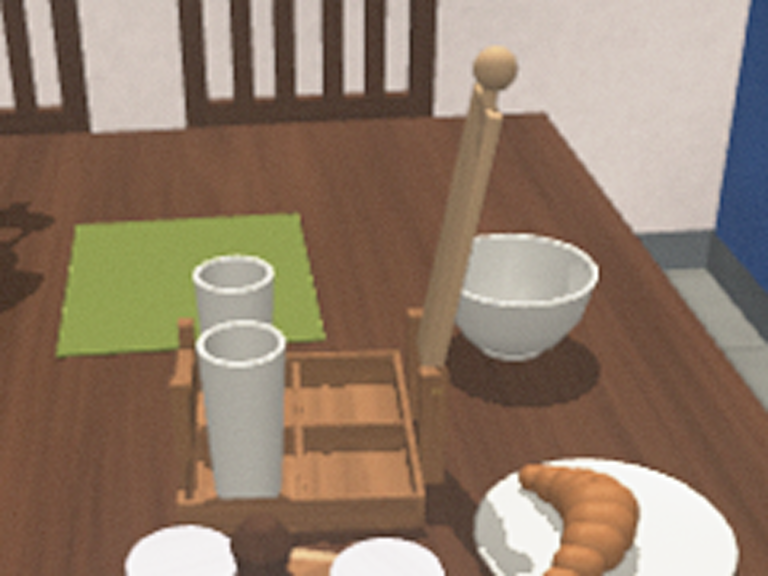

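```bash
cat >> h.py <<'E'
def go(x,y,z,yaw=None):
    s=bot.state(); R=Rn.from_euler('xyz',s["tool_rot"]); p=s["eef_pos"]+R.apply([0,0,.18])
    y0=np.degrees(s["tool_rot"][2]); 
    if yaw is None: yaw=y0
    R2=Rn.from_euler('xyz',[np.pi,0,np.radians(yaw)])
    d=R2.inv().apply(np.array([x,y,z])-p)*100
    t=-(yaw-y0); t=(t+180)%360-180
    print("t",round(s["time_s"],2),"grasp",np.round(p,4),"yaw",round(y0,2),"tilt",np.round(np.degrees(s["tool_rot"][:2]),2),"w",round(s["gripper_width"],4),"F",np.round(s["ft_force"],1)); print("  turn(tool z) deg",round(t,2),"then shift cm",np.round(d,2),"|",round(np.linalg.norm(d),1))
E
python3 - <<'E'
from h import *
go(.518,.0645,.26,86.5)
E
```

```text
t 0.3 grasp [0.2731 0.5896 0.2243] yaw 65.15 tilt [-1.7999e+02  4.0000e-02] w 0.0942 F [-0.1  0.4  0.8]
  turn(tool z) deg -21.35 then shift cm [-50.92  27.65  -3.57] | 58.1
```

```bash
python3 -m crank '[[[0,0,-3.6],-7.1,9.4],[[0,0,0],-7.1,9.4],[[0,0,0],-7.1,9.4],[[-4,2.2,0],0,9.4],[[-4,2.2,0],0,9.4]]' 15; python3 -m crank '[[[-4,2.2,0],0,9.4],[[-4,2.2,0],0,9.4],[[-4,2.2,0],0,9.4],[[-4,2.2,0],0,9.4],[[-4,2.2,0],0,9.4]]'; python3 -m crank '[[[-4,2.2,0],0,9.4],[[-4,2.2,0],0,9.4],[[-4,2.2,0],0,9.4],[[-4,2.2,0],0,9.4],[[-3,1.3,0],0,9.4]]'
python3 - <<'E'
from h import *
go(.518,.0645,.11,86.5)
E
```

```text
time_s: 0.8
eef_pos: [0.312, 0.5067, 0.4403]
tool_rot: [-3.142, 0.0, 1.511]
ft_force: [0.4, -1.2, 0.4]
gripper_width: 0.0942
time_s: 1.3
eef_pos: [0.4099, 0.2991, 0.4408]
tool_rot: [3.141, -0.0, 1.509]
ft_force: [0.6, 0.6, -0.3]
gripper_width: 0.0941
time_s: 1.8
eef_pos: [0.4993, 0.1025, 0.4408]
tool_rot: [3.141, 0.0, 1.507]
ft_force: [0.4, -0.3, -0.6]
gripper_width: 0.0941
t 1.8 grasp [0.4994 0.1025 0.2608] yaw 86.35 tilt [1.7997e+02 1.0000e-02] w 0.0941 F [ 0.4 -0.3 -0.6]
  turn(tool z) deg -0.15 then shift cm [-3.68  2.09 15.08] | 15.7
```

```bash
python3 -m crank '[[[-3.7,2.1,0],0,9.4],[[0,0,4],0,9.4],[[0,0,0],0,9.4]]'
python3 - <<'E'
from h import *
go(.518,.0645,.11,86.5)
c,P=cloud("wrist"); cv2.imwrite("pics/w1.png",c["color"][:,:,::-1])
for b in blobs(P,.115,.14,(.4,.6),(-.1,.15),20): print(b)
E
```

```text
time_s: 2.1
eef_pos: [0.5162, 0.0657, 0.396]
tool_rot: [-3.132, -0.0, 1.507]
ft_force: [-0.7, 0.5, -1.3]
gripper_width: 0.094
t 2.1 grasp [0.5145 0.0659 0.216 ] yaw 86.32 tilt [-1.7946e+02 -2.0000e-02] w 0.094 F [-0.7  0.5 -1.3]
  turn(tool z) deg -0.18 then shift cm [-0.12  0.36 10.6 ] | 10.6
(array([275.8, 232.1], dtype=float32), (276.1, 227.7, 40.7), array([0.5216, 0.0613, 0.1267]), array([0.488, 0.031, 0.115]), array([0.549, 0.092, 0.132]), np.int32(1963))
(array([128.2, 235.8], dtype=float32), (135.4, 236.0, 43.0), array([ 0.5175, -0.0521,  0.1254]), array([ 0.489, -0.078,  0.115]), array([ 0.55 , -0.016,  0.132]), np.int32(2200))
```

View pics/w1.png

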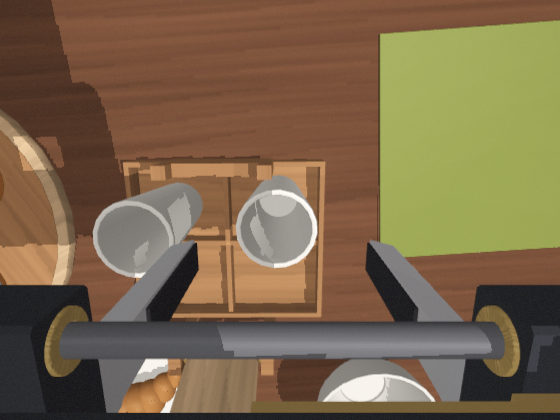

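The wrist view shows the first beaker's rim at (276,228), centred near (0.518, 0.062), and the carrier square to the jaws. I'll descend onto it.

```bash
python3 -m crank '[[[0,0.2,4],0,9.4],[[0,0,4],0,9.4],[[0,0,2.5],0,9.4],[[0,0,0],0,9.4],[[0,0,0],0,6.5]]' 15;python3 -m crank '[[[0,0,0],0,5],[[0,0,0],0,5],[[0,0,0],0,5],[[0,0,0],0,5],[[0,0,0],0,5]]' 15
python3 - <<'E'
from h import *
go(.518,.0625,.11,86.5)
E
```

```text
time_s: 2.65
eef_pos: [0.5198, 0.0672, 0.2974]
tool_rot: [3.14, 0.0, 1.51]
ft_force: [-1.4, -1.2, 0.7]
gripper_width: 0.089
time_s: 3.15
eef_pos: [0.5198, 0.0663, 0.2969]
tool_rot: [3.139, 0.001, 1.509]
ft_force: [-0.0, -2.5, 6.4]
gripper_width: 0.0616
t 3.15 grasp [0.5202 0.0662 0.1169] yaw 86.45 tilt [1.7987e+02 4.0000e-02] w 0.0616 F [-0.  -2.5  6.4]
  turn(tool z) deg -0.05 then shift cm [-0.38 -0.2   0.69] | 0.8
```

```bash
python3 -m crank '[[[0,0,-2],0,5],[[0,0,-4],0,5],[[0,0,-5],0,5],[[0,0,-3],0,5],[[0,0,0],0,5]]'
python3 - <<'E'
from h import *
go(.5,.38,.26,86.5)
c=optics.read_camera("side"); cv2.imwrite("pics/s1.png",c["color"][:,:,::-1])
E
```

```text
time_s: 3.65
eef_pos: [0.5199, 0.0666, 0.4404]
tool_rot: [3.133, -0.0, 1.509]
ft_force: [-0.5, 0.2, -2.5]
gripper_width: 0.0619
t 3.65 grasp [0.5215 0.0665 0.2604] yaw 86.44 tilt [ 1.7949e+02 -1.0000e-02] w 0.0619 F [-0.5  0.2 -2.5]
  turn(tool z) deg -0.06 then shift cm [31.16 -4.06  0.04] | 31.4
```

View pics/s1.png

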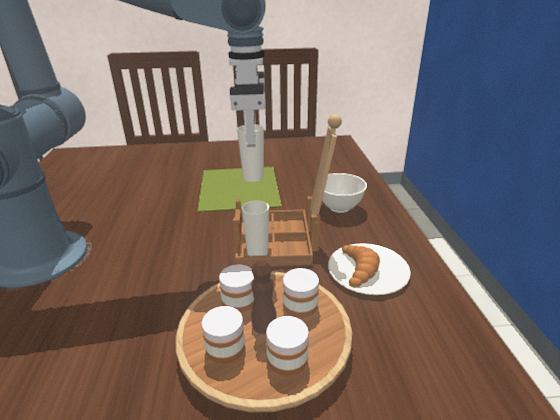

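The beaker is held and hangs upright at (252,155) in the side view. I'll carry it over the mat.

```bash
python3 -m crank '[[[2,0,0],0,5],[[4,-0.6,0],0,5],[[4,-0.6,0],0,5],[[4,-0.6,0],0,5],[[4,-0.6,0],0,5]]'; python3 -m crank '[[[4,-0.6,0],0,5],[[4,-0.6,0],0,5],[[3,-0.5,0],0,5],[[2.2,0,0],0,5],[[0,0,0],0,5]]';  python3 -m crank '[[[0,0,4],0,5],[[0,0,4],0,5],[[0,0,3],0,5],[[0,0,2],0,5],[[0,0,0],0,5]]'
python3 - <<'E'
from h import *
go(.5,.38,.116,86.5)
E
```

```text
time_s: 4.2
eef_pos: [0.5055, 0.249, 0.4317]
tool_rot: [-3.136, 0.002, 1.508]
ft_force: [0.9, -0.4, -1.3]
gripper_width: 0.062
time_s: 4.7
eef_pos: [0.4967, 0.3824, 0.4313]
tool_rot: [-3.136, 0.003, 1.512]
ft_force: [-0.2, -1.0, -2.3]
gripper_width: 0.062
time_s: 5.2
eef_pos: [0.4959, 0.3786, 0.2992]
tool_rot: [-3.131, 0.006, 1.508]
ft_force: [-0.9, -0.9, -2.5]
gripper_width: 0.0618
t 5.2 grasp [0.494  0.3776 0.1192] yaw 86.39 tilt [-179.41    0.36] w 0.0618 F [-0.9 -0.9 -2.5]
  turn(tool z) deg -0.11 then shift cm [0.28 0.59 0.32] | 0.7
```

```bash
python3 -m crank '[[[0,0,0.2],0,5],[[0,0,0],0,5]]'; python3 -m crank '[[[0,0,0.2],0,5],[[0,0,0],0,5]]'
```

```text
time_s: 5.4
eef_pos: [0.498, 0.3803, 0.3044]
tool_rot: [3.141, -0.001, 1.508]
ft_force: [0.1, 0.6, -2.1]
gripper_width: 0.062
time_s: 5.6
eef_pos: [0.4979, 0.3805, 0.3025]
tool_rot: [3.14, -0.001, 1.509]
ft_force: [1.1, 0.0, -2.1]
gripper_width: 0.0615
```

```bash
python3 -m crank '[[[0,0,0.4],0,5],[[0,0,0],0,5]]'; python3 -m crank '[[[0,0,0.2],0,5],[[0,0,0],0,5],[[0,0,0],0,5]]'
```

```text
time_s: 5.8
eef_pos: [0.4975, 0.3804, 0.2973]
tool_rot: [-3.141, 0.0, 1.509]
ft_force: [-0.1, -0.9, -1.7]
gripper_width: 0.0622
time_s: 6.1
eef_pos: [0.4976, 0.3805, 0.2956]
tool_rot: [-3.141, 0.0, 1.509]
ft_force: [-0.2, 0.8, -2.6]
gripper_width: 0.0619
```

```bash
python3 -m crank '[[[0,0,0.15],0,5],[[0,0,0],0,5],[[0,0,0],0,5]]'; python3 -m crank '[[[0,0,0.15],0,5],[[0,0,0],0,5],[[0,0,0],0,5]]'
python3 - <<'E'
from h import *
c,S=cloud("side"); cv2.imwrite("pics/s2.png",c["color"][60:240,160:400][:,:,::-1].repeat(3,0).repeat(3,1))
E
```

```text
time_s: 6.4
eef_pos: [0.4979, 0.3805, 0.2949]
tool_rot: [3.141, -0.0, 1.509]
ft_force: [0.0, -1.2, 2.1]
gripper_width: 0.0619
time_s: 6.7
eef_pos: [0.4984, 0.3806, 0.2948]
tool_rot: [3.139, -0.0, 1.509]
ft_force: [-1.2, -3.1, 8.6]
gripper_width: 0.0622
```

View pics/s2.png

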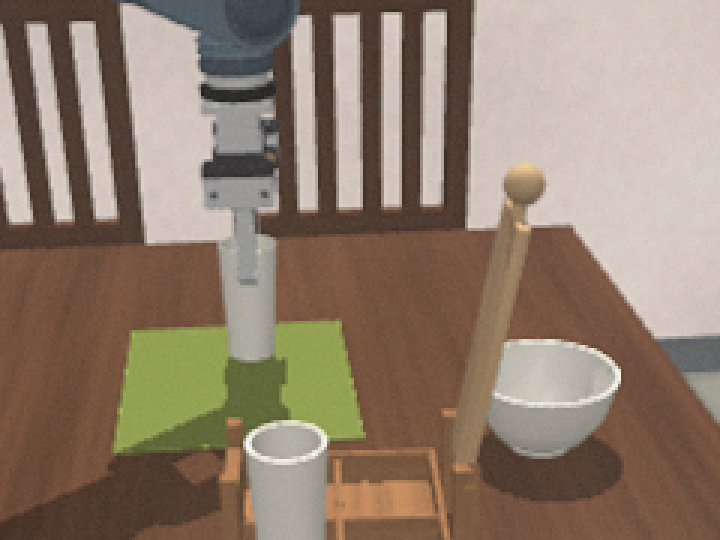

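Contact with the mat: the force reads 8.6 N up and the foot is at about (252,358) in the picture. I'll release and rise.

```bash
python3 -m crank '[[[0,0,0],0,7.5],[[0,0,0],0,9.4],[[0,0,0],0,9.4],[[0,0,0],0,9.4],[[0,0,-2],0,9.4]]'; python3 -m crank '[[[0,0,-4],0,9.4],[[0,0,-5],0,9.4],[[0,0,-3],0,9.4],[[-2,0,0],0,9.4],[[0,0,0],0,9.4]]'
python3 - <<'E'
from h import *
go(.518,-.0485,.21,86.5)
c,P=cloud("wrist"); cv2.imwrite("pics/w2.png",c["color"][:,:,::-1])
E
```

```text
time_s: 7.25
eef_pos: [0.4966, 0.38, 0.3094]
tool_rot: [-3.136, 0.003, 1.509]
ft_force: [-0.3, -0.5, -0.2]
gripper_width: 0.0933
time_s: 7.75
eef_pos: [0.4965, 0.3597, 0.4338]
tool_rot: [3.14, -0.001, 1.508]
ft_force: [0.3, 0.2, -0.2]
gripper_width: 0.0941
t 7.75 grasp [0.4968 0.3598 0.2538] yaw 86.38 tilt [ 1.799e+02 -4.000e-02] w 0.0941 F [ 0.3  0.2 -0.2]
  turn(tool z) deg -0.12 then shift cm [-40.63   4.61   4.38] | 41.1
```

View pics/w2.png

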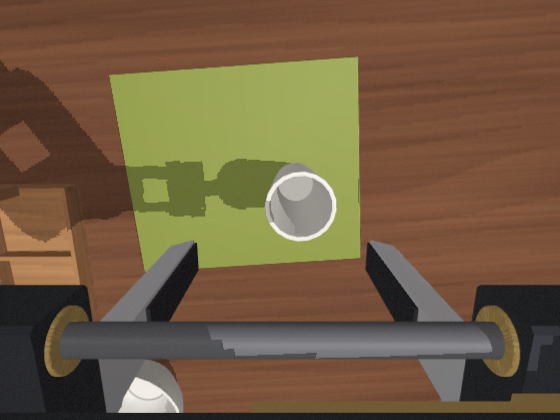

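The first beaker stands upright on the mat, rim at (300,207). Next is beaker 2.

```bash
python3 -m crank '[[[-4.5,0.5,0],0,9.4],[[-4.5,0.5,0],0,9.4],[[-4.5,0.5,0],0,9.4],[[-4.5,0.5,0],0,9.4],[[-4.5,0.5,0],0,9.4]]'; python3 -m crank '[[[-4.5,0.5,0],0,9.4],[[-4.5,0.5,0],0,9.4],[[-4.5,0.5,0],0,9.4],[[-4.6,0.6,0],0,9.4],[[0,0,3],0,9.4]]'; python3 -m crank '[[[0,0,0],0,9.4],[[0,0,0],0,9.4]]'
python3 - <<'E'
from h import *
go(.518,-.0485,.115,86.5)
c,P=cloud("wrist")
for b in blobs(P,.115,.14,(.4,.6),(-.12,.15),20): print(b)
E
```

```text
time_s: 8.3
eef_pos: [0.5071, 0.1332, 0.4312]
tool_rot: [-3.139, -0.0, 1.509]
ft_force: [0.1, -0.6, -0.2]
gripper_width: 0.0942
time_s: 8.8
eef_pos: [0.5185, -0.0518, 0.4052]
tool_rot: [3.135, 0.002, 1.503]
ft_force: [0.2, 1.7, 0.2]
gripper_width: 0.0939
time_s: 9.0
eef_pos: [0.5171, -0.047, 0.4014]
tool_rot: [-3.138, -0.001, 1.509]
ft_force: [-0.1, -0.5, 0.4]
gripper_width: 0.0942
t 9.0 grasp [ 0.5165 -0.0467  0.2214] yaw 86.48 tilt [-1.7981e+02 -6.0000e-02] w 0.0942 F [-0.1 -0.5  0.4]
  turn(tool z) deg -0.02 then shift cm [-0.17  0.16 10.64] | 10.6
(array([280.9, 227.9], dtype=float32), (280.7, 223.8, 39.9), array([ 0.5228, -0.0472,  0.1267]), array([ 0.489, -0.078,  0.115]), array([ 0.551, -0.017,  0.132]), np.int32(1862))
```

```bash
python3 -m crank '[[[0,0.3,4],0,9.4],[[0,0,4],0,9.4],[[0,0,2.5],0,9.4],[[0,0,0],0,9.4],[[0,0,0],0,6.5]]' 15;python3 -m crank '[[[0,0,0],0,5],[[0,0,0],0,5],[[0,0,0],0,5],[[0,0,0],0,5],[[0,0,0],0,5]]' 15
python3 -m crank '[[[0,0,-2],0,5],[[0,0,-4],0,5],[[0,0,-5],0,5],[[0,0,-3],0,5],[[0,0,0],0,5]]'
python3 - <<'E'
from h import *
go(.48,.25,.26,86.5)
E
```

```text
time_s: 9.55
eef_pos: [0.5208, -0.0471, 0.299]
tool_rot: [3.14, 0.0, 1.51]
ft_force: [-0.6, -0.3, -0.4]
gripper_width: 0.0891
time_s: 10.05
eef_pos: [0.5206, -0.0478, 0.2987]
tool_rot: [3.14, 0.0, 1.509]
ft_force: [0.3, 1.3, 5.9]
gripper_width: 0.0606
time_s: 10.55
eef_pos: [0.5208, -0.048, 0.4426]
tool_rot: [3.133, 0.002, 1.509]
ft_force: [0.1, -0.2, -1.9]
gripper_width: 0.0604
t 10.55 grasp [ 0.5224 -0.0485  0.2626] yaw 86.44 tilt [1.7949e+02 1.3000e-01] w 0.0604 F [ 0.1 -0.2 -1.9]
  turn(tool z) deg -0.06 then shift cm [29.53 -6.05  0.26] | 30.1
```

```bash
python3 -m crank '[[[2,0,0],0,5],[[4,-0.9,0],0,5],[[4,-0.9,0],0,5],[[4,-0.9,0],0,5],[[4,-0.9,0],0,5]]'; python3 -m crank '[[[4,-0.9,0],0,5],[[4,-0.9,0],0,5],[[3.5,-0.6,0],0,5],[[0,0,0],0,5],[[0,0,0],0,5]]'
python3 - <<'E'
from h import *
go(.48,.25,.122,86.5)
E
```

```text
time_s: 11.05
eef_pos: [0.4944, 0.1355, 0.4346]
tool_rot: [-3.137, 0.001, 1.508]
ft_force: [0.8, -0.3, -2.1]
gripper_width: 0.0604
time_s: 11.55
eef_pos: [0.478, 0.2507, 0.4351]
tool_rot: [-3.138, 0.002, 1.51]
ft_force: [0.4, -0.6, -2.9]
gripper_width: 0.0602
t 11.55 grasp [0.4774 0.2504 0.2551] yaw 86.54 tilt [-1.7979e+02  1.1000e-01] w 0.0602 F [ 0.4 -0.6 -2.9]
  turn(tool z) deg 0.04 then shift cm [-0.03  0.27 13.31] | 13.3
```

```bash
python3 -m crank '[[[0,0,4],0,5],[[0,0,4],0,5],[[0,0,3],0,5],[[0,0,2],0,5],[[0,0,0],0,5]]'; python3 -m crank '[[[0,0,0.3],0,5],[[0,0,0],0,5],[[0,0,0],0,5]]'; python3 -m crank '[[[0,0,0.2],0,5],[[0,0,0],0,5],[[0,0,0],0,5]]'; python3 -m crank '[[[0,0,0.15],0,5],[[0,0,0],0,5],[[0,0,0],0,5]]'
```

```text
time_s: 12.05
eef_pos: [0.4773, 0.2486, 0.3031]
tool_rot: [-3.133, 0.003, 1.507]
ft_force: [-0.2, -0.6, -2.4]
gripper_width: 0.0602
time_s: 12.35
eef_pos: [0.4791, 0.2503, 0.3061]
tool_rot: [3.139, -0.001, 1.508]
ft_force: [0.9, 0.5, -2.1]
gripper_width: 0.0603
time_s: 12.65
eef_pos: [0.4786, 0.2505, 0.3029]
tool_rot: [3.141, -0.0, 1.509]
ft_force: [-0.9, -0.1, -2.6]
gripper_width: 0.0602
time_s: 12.95
eef_pos: [0.4785, 0.2504, 0.301]
tool_rot: [-3.141, 0.0, 1.509]
ft_force: [-0.5, 0.2, -2.2]
gripper_width: 0.0599
```

```bash
python3 -m crank '[[[0,0,0.3],0,5],[[0,0,0],0,5],[[0,0,0],0,5]]'; python3 -m crank '[[[0,0,0.2],0,5],[[0,0,0],0,5],[[0,0,0],0,5]]'
```

```text
time_s: 13.25
eef_pos: [0.4785, 0.2504, 0.298]
tool_rot: [-3.141, 0.0, 1.509]
ft_force: [-0.1, 0.2, -3.3]
gripper_width: 0.0602
time_s: 13.55
eef_pos: [0.4791, 0.2505, 0.2972]
tool_rot: [3.14, -0.0, 1.509]
ft_force: [-0.5, -1.1, 4.6]
gripper_width: 0.0605
```

```bash
python3 -m crank '[[[0,0,0],0,7.5],[[0,0,0],0,9.4],[[0,0,0],0,9.4],[[0,0,0],0,9.4],[[0,0,-2],0,9.4]]'; python3 -m crank '[[[0,0,-4],0,9.4],[[0,0,-5],0,9.4],[[0,0,-3],0,9.4],[[-4.5,0.2,0],0,9.4],[[-4.5,0.2,0],0,9.4]]';  python3 -m crank '[[[-4.5,0.2,0],0,9.4],[[-4.5,0.2,0],0,9.4],[[-4.5,0.2,0],0,9.4],[[-4.5,0.2,0],0,9.4],[[-4.5,0.2,0],0,9.4]]'
python3 - <<'E'
from h import *
c,P=cloud("top"); cv2.imwrite("pics/t2.png",c["color"][:,:,::-1])
for b in blobs(P,.09,.11,(.2,.7),(-.5,-.1)): print(b[1],b[2])
for b in blobs(P,.115,.14,(.35,.6),(.1,.47),10): print("bk",b[1],b[2])
for b in blobs(P,.03,.042,(.3,.69),(-.6,-.14),1000): print("tt",b[1],ray(c,b[1][0],b[1][1],.036))
for b in blobs(P,.16,.2,(.2,.7),(-.5,-.1),5): print("mill",b)
go(.518,-.0485,.115,86.5)
E
```

```text
time_s: 14.05
eef_pos: [0.4775, 0.2501, 0.3134]
tool_rot: [-3.136, 0.002, 1.509]
ft_force: [-0.7, 0.4, -0.5]
gripper_width: 0.0933
time_s: 14.55
eef_pos: [0.4768, 0.1601, 0.4376]
tool_rot: [3.139, -0.0, 1.512]
ft_force: [1.3, 0.1, -0.2]
gripper_width: 0.0944
time_s: 15.05
eef_pos: [0.4725, -0.0665, 0.4362]
tool_rot: [3.141, -0.0, 1.509]
ft_force: [0.7, 0.4, -0.2]
gripper_width: 0.0941
(372.2, 202.4, 12.6) [ 0.5884 -0.2651  0.0993]
(418.3, 216.6, 12.8) [ 0.5501 -0.3833  0.0993]
(364.0, 246.0, 12.8) [ 0.4738 -0.2403  0.0995]
(407.0, 255.3, 13.1) [ 0.4499 -0.3491  0.0993]
bk (119.4, 237.8, 12.8) [0.4947 0.379  0.1259]
bk (168.6, 244.1, 12.6) [0.4778 0.2546 0.1257]
tt (385.3, 233.7, 58.1) [ 0.51472493 -0.30901699  0.036     ]
mill (array([394.4, 224.8], dtype=float32), (394.3, 225.0, 6.7), array([ 0.5169, -0.3049,  0.1688]), array([ 0.502, -0.322,  0.16 ]), array([ 0.533, -0.291,  0.182]), np.int32(130))
t 15.1 grasp [ 0.4726 -0.0719  0.2562] yaw 86.14 tilt [179.99   0.21] w 0.0937 F [ 0.5 -3.4 -0.5]
  turn(tool z) deg -0.36 then shift cm [ 2.62  4.39 14.12] | 15.0
```

View pics/t2.png

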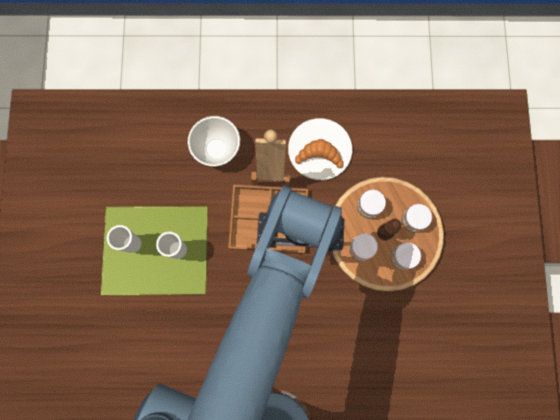

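Both beakers stand on the mat at (119,238) and (169,244). The four jars sit unmoved at (372,202), (418,217), (364,246) and (407,255). I'll start with the jar at (364,246), using roughly tangential jaws.

```bash
python3 -m crank '[[[-3,0,0],8,9.4],[[-3,0,0],8,9.4],[[-3,0,0],8,9.4],[[-3,0,0],8,9.4],[[0,0,0],8,9.4]]'; python3 -m crank '[[[0,0,0],7,9.4],[[0,0,0],0,9.4]]'
python3 - <<'E'
from h import *
go(.4738,-.2403,.2,39)
E
```

```text
time_s: 15.6
eef_pos: [0.4403, -0.1811, 0.436]
tool_rot: [-3.141, 0.001, 0.801]
ft_force: [-0.5, 0.7, -0.1]
gripper_width: 0.0937
time_s: 15.8
eef_pos: [0.4411, -0.1791, 0.436]
tool_rot: [-3.141, -0.0, 0.688]
ft_force: [-0.1, 0.6, -0.3]
gripper_width: 0.094
t 15.8 grasp [ 0.4411 -0.179   0.256 ] yaw 39.43 tilt [-179.98   -0.  ] w 0.094 F [-0.1  0.6 -0.3]
  turn(tool z) deg 0.43 then shift cm [-1.31  6.82  5.6 ] | 8.9
```

```bash
python3 -m crank '[[[-0.7,3.4,0],0,9.4],[[-0.6,3.4,0],0,9.4],[[0,0,3],0,9.4],[[0,0,0],0,9.4],[[0,0,0],0,9.4]]'
python3 - <<'E'
from h import *
c,P=cloud("wrist"); cv2.imwrite("pics/w3.png",c["color"][:,:,::-1])
for b in blobs(P,.09,.11,(.3,.7),(-.5,-.1),100): print(b)
go(.4738,-.2403,.09,39)
E
```

```text
time_s: 16.3
eef_pos: [0.4743, -0.2393, 0.4057]
tool_rot: [-3.14, 0.0, 0.69]
ft_force: [-1.0, -0.4, 0.4]
gripper_width: 0.0939
(array([281.2, 213.1], dtype=float32), (281.1, 213.4, 37.1), array([ 0.475 , -0.2413,  0.0997]), array([ 0.444, -0.274,  0.09 ]), array([ 0.508, -0.21 ,  0.103]), np.int32(4247))
(array([200.6, 291.9], dtype=float32), (188.8, 286.4, 34.0), array([ 0.4654, -0.3459,  0.0994]), array([ 0.442, -0.383,  0.09 ]), array([ 0.484, -0.319,  0.102]), np.int32(1772))
(array([354.9, 301.7], dtype=float32), (357.8, 308.3, 34.9), array([ 0.5813, -0.2632,  0.0993]), array([ 0.558, -0.296,  0.09 ]), array([ 0.621, -0.238,  0.102]), np.int32(2418))
(array([273.1, 284.4], dtype=float32), (272.9, 292.4, 17.1), array([ 0.5122, -0.2981,  0.0981]), array([ 0.503, -0.317,  0.09 ]), array([ 0.532, -0.292,  0.11 ]), np.int32(313))
(array([248.6, 376.7], dtype=float32), (248.4, 369.0, 33.1), array([ 0.5556, -0.3895,  0.0998]), array([ 0.521, -0.419,  0.09 ]), array([ 0.584, -0.357,  0.102]), np.int32(2283))
t 16.35 grasp [ 0.4745 -0.2393  0.2268] yaw 39.55 tilt [179.99  -0.  ] w 0.0943 F [-0.1  1.   1.3]
  turn(tool z) deg 0.55 then shift cm [-0.11  0.03 13.68] | 13.7
```

View pics/w3.png

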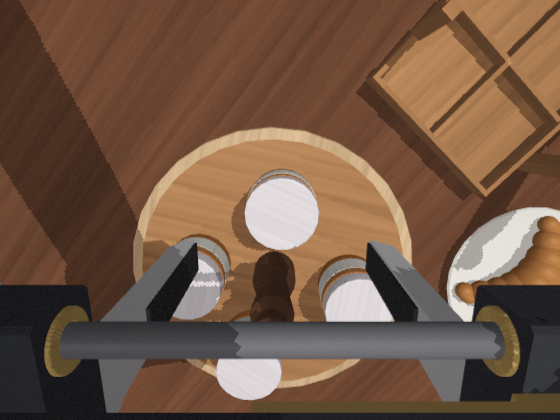

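The wrist view shows the jar lid at (281,213), midway between the fingers, with the mill at (273,290) clear of them. Down.

```bash
python3 -m crank '[[[-0.1,0.2,4],0,9.4],[[0,0,4],0,9.4],[[0,0,3.5],0,9.4],[[0,0,2.1],0,9.4],[[0,0,0],0,9.4]]'; python3 -m crank '[[[0,0,0],0,6],[[0,0,0],0,5],[[0,0,0],0,5],[[0,0,0],0,5],[[0,0,0],0,5]]' 20;python3 -m crank '[[[0,0,0],0,5],[[0,0,0],0,5]]'
python3 - <<'E'
from h import *
go(.475,-.2415,.088,39)
E
```

```text
time_s: 16.85
eef_pos: [0.4742, -0.241, 0.2683]
tool_rot: [-3.137, 0.001, 0.69]
ft_force: [-0.3, 0.3, 0.4]
gripper_width: 0.0939
time_s: 17.35
eef_pos: [0.4753, -0.2423, 0.2716]
tool_rot: [3.139, -0.001, 0.688]
ft_force: [-0.2, 0.9, 5.9]
gripper_width: 0.0654
time_s: 17.55
eef_pos: [0.4754, -0.2423, 0.2716]
tool_rot: [3.14, -0.001, 0.688]
ft_force: [-0.5, 1.4, 7.1]
gripper_width: 0.0654
t 17.55 grasp [ 0.4757 -0.2425  0.0916] yaw 39.45 tilt [ 1.7989e+02 -4.0000e-02] w 0.0654 F [-0.5  1.4  7.1]
  turn(tool z) deg 0.45 then shift cm [ 0.01 -0.12  0.36] | 0.4
```

```bash
python3 -m crank '[[[0,0,-2],0,5],[[0,0,-4],0,5],[[0,0,-4],0,5],[[0,0,-4],0,5],[[0,0,0],-7.8,5]]'; python3 -m crank '[[[0,0,0],-7.8,5],[[0,0,0],-7.8,5],[[0,0,0],-7.8,5],[[0,0,0],-7.8,5],[[0,0,0],-7.8,5]]'
python3 - <<'E'
from h import *
go(.6045,.0521,.232,86.5)
E
```

```text
time_s: 18.05
eef_pos: [0.4757, -0.2426, 0.4165]
tool_rot: [3.131, -0.001, 0.828]
ft_force: [0.1, -0.5, -1.9]
gripper_width: 0.0654
time_s: 18.55
eef_pos: [0.4746, -0.2418, 0.4092]
tool_rot: [-3.14, -0.001, 1.511]
ft_force: [-0.0, 1.1, -2.5]
gripper_width: 0.0653
t 18.55 grasp [ 0.4743 -0.2416  0.2292] yaw 86.57 tilt [-1.7991e+02 -6.0000e-02] w 0.0653 F [-0.   1.1 -2.5]
  turn(tool z) deg 0.07 then shift cm [30.11 11.2  -0.28] | 32.1
```

```bash
python3 -m crank '[[[2,0.8,0],0,5],[[4,1.5,0],0,5],[[4,1.5,0],0,5],[[4,1.5,0],0,5],[[4,1.5,0],0,5]]'; python3 -m crank '[[[4,1.5,0],0,5],[[4,1.5,0],0,5],[[3,1.1,0],0,5],[[1.1,0.3,0],0,5],[[0,0,0],0,5]]'; python3 -m crank '[[[0,0,0],0,5],[[0,0,0],0,5]]'
python3 - <<'E'
from h import *
go(.6045,.0521,.0606,86.5)
c,P=cloud("side"); cv2.imwrite("pics/s4.png",c["color"][100:280,180:420][:,:,::-1].repeat(3,0).repeat(3,1))
c,P=cloud("wrist"); cv2.imwrite("pics/w4.png",c["color"][:,:,::-1])
E
```

```text
time_s: 19.05
eef_pos: [0.5546, -0.0652, 0.4093]
tool_rot: [-3.14, -0.0, 1.505]
ft_force: [0.0, -0.4, -2.2]
gripper_width: 0.0656
time_s: 19.55
eef_pos: [0.6063, 0.0521, 0.4092]
tool_rot: [-3.14, 0.0, 1.507]
ft_force: [-0.1, -0.4, -2.7]
gripper_width: 0.0652
time_s: 19.75
eef_pos: [0.606, 0.0498, 0.4099]
tool_rot: [-3.141, 0.0, 1.504]
ft_force: [0.0, -0.3, -2.2]
gripper_width: 0.0654
t 19.75 grasp [0.6059 0.0497 0.2299] yaw 86.15 tilt [-1.7997e+02  2.0000e-02] w 0.0654 F [ 0.  -0.3 -2.2]
  turn(tool z) deg -0.35 then shift cm [ 0.23 -0.16 16.93] | 16.9
```

View pics/s4.png

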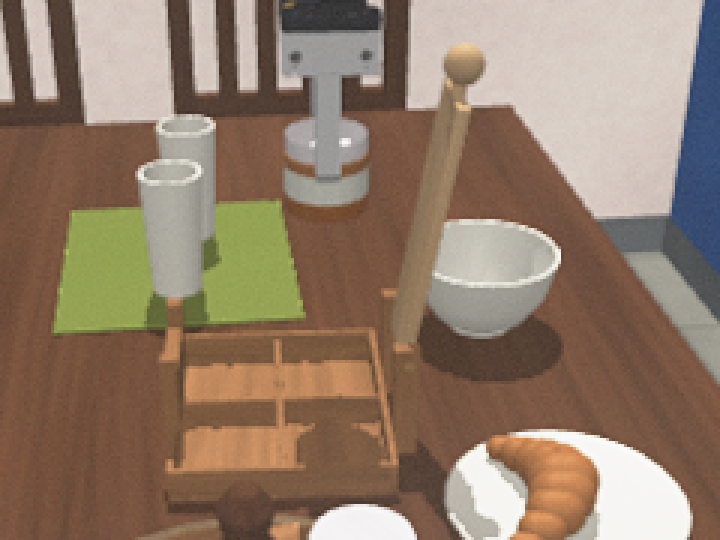

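View pics/w4.png

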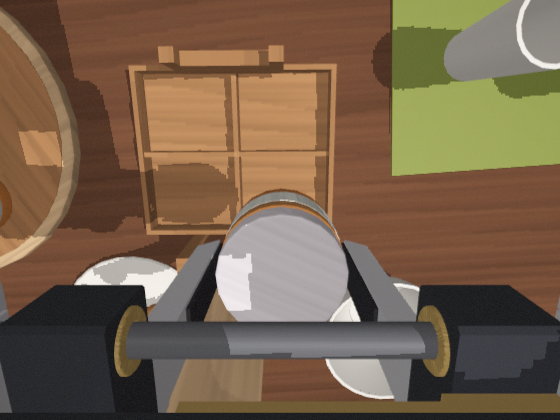

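The jar is held level, above the far-left compartment; the wrist view shows the divider crossing at (237,153). I'll use that as a check on the carrier pose.

Run:
```python
from h import *
c,P=cloud("wrist")
for p in [(237,153),(131,67),(336,67),(149,233)]: print(p,ray(c,*p,.031))
```

```text
(237, 153) [0.56018803 0.00680644 0.031     ]
(131, 67) [ 0.4703596  -0.08818492  0.031     ]
(336, 67) [0.48409154 0.11163802 0.031     ]
(149, 233) [ 0.64017982 -0.09847699  0.031     ]
```

```bash
python3 -m crank '[[[0.3,-0.1,4],0,5],[[0,0,4],0,5],[[0,0,3],0,5],[[0,0,0],0,5],[[0,0,0],0,5]]'
python3 - <<'E'
from h import *
go(.605,.053,.0606,86.5)
E
```

```text
time_s: 20.4
eef_pos: [0.6058, 0.0536, 0.3007]
tool_rot: [3.141, 0.0, 1.505]
ft_force: [-1.3, -0.6, -1.9]
gripper_width: 0.0652
t 20.4 grasp [0.6058 0.0536 0.1207] yaw 86.21 tilt [179.99   0.  ] w 0.0652 F [-1.3 -0.6 -1.9]
  turn(tool z) deg -0.29 then shift cm [-0.07 -0.07  6.01] | 6.0
```

```bash
python3 -m crank '[[[-0.1,-0.1,3],0,5],[[0,0,1.5],0,5],[[0,0,0.6],0,5],[[0,0,0],0,5],[[0,0,0],0,5]]'; python3 -m crank '[[[0,0,0.5],0,5],[[0,0,0],0,5],[[0,0,0],0,5]]';python3 -m crank '[[[0,0,0.3],0,5],[[0,0,0],0,5],[[0,0,0],0,5]]'
```

```text
time_s: 20.9
eef_pos: [0.6051, 0.0531, 0.2505]
tool_rot: [3.14, 0.0, 1.505]
ft_force: [-0.6, -0.1, -1.9]
gripper_width: 0.0654
time_s: 21.2
eef_pos: [0.6045, 0.0532, 0.2443]
tool_rot: [3.141, -0.0, 1.505]
ft_force: [0.9, 0.3, -2.5]
gripper_width: 0.0657
time_s: 21.5
eef_pos: [0.6044, 0.0532, 0.241]
tool_rot: [-3.141, 0.0, 1.505]
ft_force: [0.3, -0.1, -2.4]
gripper_width: 0.0656
```

```bash
python3 -m crank '[[[0,0,0.2],0,5],[[0,0,0],0,5],[[0,0,0],0,5]]'; python3 -m crank '[[[0,0,0.1],0,5],[[0,0,0],0,5],[[0,0,0],0,5]]'
```

```text
time_s: 21.8
eef_pos: [0.6048, 0.0531, 0.2406]
tool_rot: [-3.141, 0.0, 1.505]
ft_force: [-4.3, 0.8, 6.3]
gripper_width: 0.0655
time_s: 22.1
eef_pos: [0.605, 0.0532, 0.2406]
tool_rot: [-3.141, 0.0, 1.506]
ft_force: [-7.4, 0.3, 11.8]
gripper_width: 0.0652
```

```bash
python3 -m crank '[[[0,0,0],0,7.6],[[0,0,0],0,7.6],[[0,0,0],0,7.6],[[0,0,-1],0,7.6],[[0,0,-3],0,7.6]]'; python3 -m crank '[[[0,0,-4],0,9.4],[[0,0,-4],0,9.4],[[0,0,-4],0,9.4],[[-4,-1.5,0],0,9.4],[[-4,-1.5,0],0,9.4]]'
python3 - <<'E'
from h import *
c,P=cloud("wrist"); cv2.imwrite("pics/w5.png",c["color"][:,:,::-1])
for b in blobs(P,.06,.08,(.45,.7),(-.1,.12),100): print(b)
c,P=cloud("top")
for b in blobs(P,.09,.11,(.2,.7),(-.5,-.1)): print(b[1],b[2])
go(.45,-.349,.22,104)
E
```

```text
time_s: 22.6
eef_pos: [0.6033, 0.0532, 0.2758]
tool_rot: [-3.135, -0.0, 1.505]
ft_force: [0.6, 0.1, 0.3]
gripper_width: 0.0757
time_s: 23.1
eef_pos: [0.5692, -0.0249, 0.401]
tool_rot: [3.137, 0.001, 1.508]
ft_force: [0.0, -0.7, -0.9]
gripper_width: 0.0938
(array([316.6,  95.4], dtype=float32), (315.5, 102.0, 58.5), array([0.4775, 0.0106, 0.0759]), array([ 0.469, -0.04 ,  0.06 ]), array([0.486, 0.059, 0.08 ]), np.int32(1526))
(array([362.8, 228.4], dtype=float32), (364.4, 230.5, 34.2), array([0.6002, 0.0506, 0.0685]), array([0.573, 0.021, 0.06 ]), array([0.637, 0.084, 0.071]), np.int32(3047))
(array([266.9, 281.1], dtype=float32), (267.5, 284.0, 9.7), array([ 0.6483, -0.0446,  0.0699]), array([ 0.646, -0.051,  0.06 ]), array([ 0.664, -0.039,  0.08 ]), np.int32(121))
(array([332.9, 285.8], dtype=float32), (319.5, 286.5, 43.6), array([0.6554, 0.0201, 0.074 ]), array([ 0.652, -0.036,  0.06 ]), array([0.667, 0.049, 0.08 ]), np.int32(313))
(372.2, 202.2, 12.4) [ 0.5883 -0.2652  0.0996]
(418.0, 217.0, 13.0) [ 0.5504 -0.3833  0.0991]
(407.0, 255.0, 13.2) [ 0.4501 -0.3493  0.0992]
t 23.2 grasp [ 0.5683 -0.0278  0.2192] yaw 86.01 tilt [1.7995e+02 7.0000e-02] w 0.0943 F [-0.1  0.7 -0.5]
  turn(tool z) deg -17.99 then shift cm [-28.3  -19.25  -0.08] | 34.2
```

View pics/w5.png

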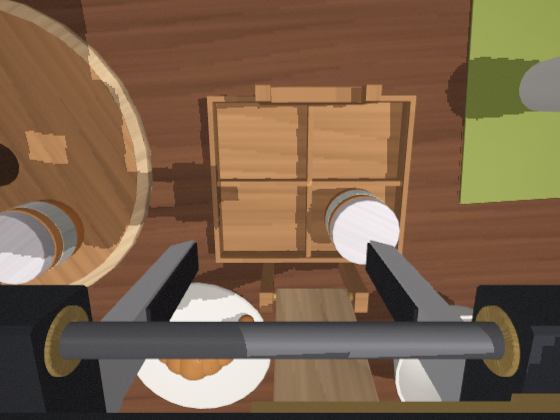

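The first jar is upright in its compartment, lid at (362,228) and z about 0.069. Next is the jar at (407,255) in the top view.

```bash
python3 -m crank '[[[0,0,-1],-6,9.4],[[0,0,0],-6,9.4],[[0,0,0],-6,9.4],[[-4,-2.8,0],0,9.4],[[-4,-2.8,0],0,9.4]]'; python3 -m crank '[[[-4,-2.8,0],0,9.4],[[-4,-2.7,0],0,9.4],[[-4,-2.7,0],0,9.4],[[-4,-2.7,0],0,9.4],[[-4,-2.7,0],0,9.4]]'; python3 -m crank '[[[-0.3,0,0],0,9.4],[[0,0,0],0,9.4]]'
python3 - <<'E'
from h import *
c,P=cloud("wrist"); cv2.imwrite("pics/w6.png",c["color"][:,:,::-1])
for b in blobs(P,.09,.11,(.3,.7),(-.5,-.1),100): print(b)
go(.451,-.35,.09,104)
E
```

```text
time_s: 23.7
eef_pos: [0.5346, -0.1157, 0.4087]
tool_rot: [3.141, 0.0, 1.823]
ft_force: [0.7, 0.2, 0.2]
gripper_width: 0.0938
time_s: 24.2
eef_pos: [0.4515, -0.3447, 0.4088]
tool_rot: [3.141, 0.001, 1.82]
ft_force: [0.9, -0.8, -0.2]
gripper_width: 0.0938
time_s: 24.4
eef_pos: [0.4528, -0.3468, 0.4083]
tool_rot: [3.141, -0.0, 1.818]
ft_force: [0.4, 0.1, 0.9]
gripper_width: 0.0941
(array([275.3, 205.5], dtype=float32), (275.3, 205.6, 37.1), array([ 0.451 , -0.3523,  0.0997]), array([ 0.42 , -0.384,  0.09 ]), array([ 0.485, -0.32 ,  0.102]), np.int32(4232))
(array([216.2, 295.6], dtype=float32), (215.0, 298.0, 34.7), array([ 0.5478, -0.385 ,  0.0993]), array([ 0.52 , -0.416,  0.09 ]), array([ 0.579, -0.354,  0.102]), np.int32(3152))
(array([302.4, 274.9], dtype=float32), (303.5, 282.5, 16.9), array([ 0.5087, -0.3126,  0.098 ]), array([ 0.503, -0.324,  0.09 ]), array([ 0.526, -0.294,  0.11 ]), np.int32(293))
(array([324.8, 371.2], dtype=float32), (325.0, 362.0, 32.1), array([ 0.6021, -0.2649,  0.0997]), array([ 0.58 , -0.299,  0.098]), array([ 0.623, -0.236,  0.102]), np.int32(1545))
t 24.45 grasp [ 0.4532 -0.3457  0.2282] yaw 104.25 tilt [ 1.7998e+02 -3.0000e-02] w 0.0941 F [0.2 0.9 0.8]
  turn(tool z) deg 0.25 then shift cm [-0.36 -0.32 13.82] | 13.8
```

View pics/w6.png

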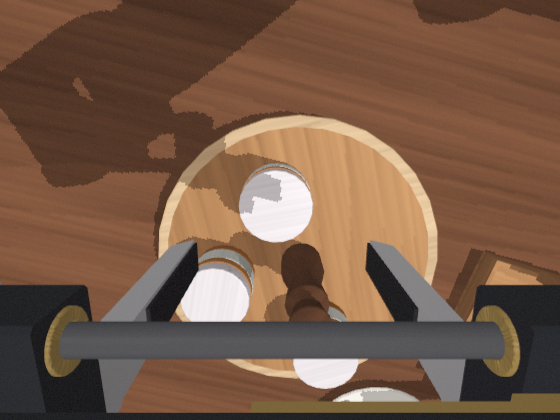

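The lid is at (275,206), 5 mm left of mid-jaw. I'll correct that and descend.

```bash
python3 -m crank '[[[-0.5,-0.3,4],0,9.4],[[0,0,4],0,9.4],[[0,0,3.5],0,9.4],[[0,0,2.2],0,9.4],[[0,0,0],0,9.4]]'; python3 -m crank '[[[0,0,0],0,6],[[0,0,0],0,5],[[0,0,0],0,5],[[0,0,0],0,5],[[0,0,0],0,5]]' 20;python3 -m crank '[[[0,0,0],0,5],[[0,0,0],0,5]]'
python3 - <<'E'
from h import *
go(.451,-.351,.088,104)
E
```

```text
time_s: 24.95
eef_pos: [0.4511, -0.3489, 0.2676]
tool_rot: [-3.138, -0.007, 1.822]
ft_force: [-0.1, 0.4, -0.3]
gripper_width: 0.0942
time_s: 25.45
eef_pos: [0.4516, -0.3522, 0.2726]
tool_rot: [3.14, 0.002, 1.819]
ft_force: [-0.0, 0.9, 4.5]
gripper_width: 0.0653
time_s: 25.65
eef_pos: [0.4516, -0.3522, 0.2726]
tool_rot: [3.14, 0.002, 1.819]
ft_force: [0.7, 0.8, 5.2]
gripper_width: 0.0651
t 25.65 grasp [ 0.4519 -0.3525  0.0926] yaw 104.25 tilt [1.7993e+02 1.1000e-01] w 0.0651 F [0.7 0.8 5.2]
  turn(tool z) deg 0.25 then shift cm [ 0.17 -0.05  0.46] | 0.5
```

```bash
python3 -m crank '[[[0,0,-2],0,5],[[0,0,-4],0,5],[[0,0,-4],0,5],[[0,0,-4],0,5],[[0,0,0],6,5]]'; python3 -m crank '[[[0,0,0],6,5],[[0,0,0],5.8,5],[[0,0,0],0,5]]'
python3 - <<'E'
from h import *
go(.599,-.047,.232,86.5)
E
```

```text
time_s: 26.15
eef_pos: [0.4518, -0.3527, 0.4174]
tool_rot: [3.136, 0.009, 1.712]
ft_force: [0.6, -0.1, -2.9]
gripper_width: 0.0653
time_s: 26.45
eef_pos: [0.4508, -0.3516, 0.4099]
tool_rot: [-3.14, -0.002, 1.509]
ft_force: [0.1, -1.3, -3.3]
gripper_width: 0.0653
t 26.45 grasp [ 0.4505 -0.3513  0.2299] yaw 86.44 tilt [-1.799e+02 -9.000e-02] w 0.0653 F [ 0.1 -1.3 -3.3]
  turn(tool z) deg -0.06 then shift cm [31.28 12.96 -0.21] | 33.9
```

```bash
python3 -m crank '[[[0,0,-3],0,5],[[2,0.8,0],0,5],[[4,1.6,0],0,5],[[4,1.6,0],0,5],[[4,1.7,0],0,5]]'; python3 -m crank '[[[4,1.7,0],0,5],[[4,1.7,0],0,5],[[4,1.7,0],0,5],[[3.5,1.4,0],0,5],[[1.8,0.7,0],0,5]]'; python3 -m crank '[[[0,0,3],0,5],[[0,0,0],0,5],[[0,0,0],0,5]]'
python3 - <<'E'
from h import *
go(.599,-.047,.0616,86.5)
E
```

```text
time_s: 26.95
eef_pos: [0.5169, -0.2143, 0.4403]
tool_rot: [-3.14, -0.001, 1.51]
ft_force: [0.4, -0.5, -4.4]
gripper_width: 0.0658
time_s: 27.45
eef_pos: [0.5999, -0.0447, 0.4401]
tool_rot: [-3.14, -0.001, 1.514]
ft_force: [-0.5, 0.3, -3.4]
gripper_width: 0.0653
time_s: 27.75
eef_pos: [0.599, -0.0476, 0.41]
tool_rot: [-3.139, -0.001, 1.51]
ft_force: [0.6, -0.3, -3.3]
gripper_width: 0.0656
t 27.75 grasp [ 0.5985 -0.0474  0.23  ] yaw 86.5 tilt [-1.7983e+02 -3.0000e-02] w 0.0656 F [ 0.6 -0.3 -3.3]
  turn(tool z) deg -0.0 then shift cm [ 0.05  0.05 16.84] | 16.8
```

```bash
python3 -m crank '[[[0,0,4],0,5],[[0,0,4],0,5],[[0,0,3],0,5],[[0,0,3],0,5],[[0,0,0],0,5]]'; python3 -m crank '[[[0,0,1],0,5],[[0,0,0.5],0,5],[[0,0,0],0,5],[[0,0,0],0,5]]'
python3 - <<'E'
from h import *
go(.599,-.047,.0616,86.5)
E
```

```text
time_s: 28.25
eef_pos: [0.5978, -0.0478, 0.2677]
tool_rot: [-3.134, -0.002, 1.508]
ft_force: [-0.9, 0.3, -3.2]
gripper_width: 0.0654
time_s: 28.65
eef_pos: [0.5998, -0.0476, 0.2574]
tool_rot: [3.14, 0.0, 1.509]
ft_force: [1.0, 0.1, -2.4]
gripper_width: 0.0655
t 28.65 grasp [ 0.6001 -0.0476  0.0774] yaw 86.45 tilt [1.7989e+02 2.0000e-02] w 0.0655 F [ 1.   0.1 -2.4]
  turn(tool z) deg -0.05 then shift cm [ 0.06 -0.11  1.58] | 1.6
```

```bash
python3 -m crank '[[[0,-0.1,1],0,5],[[0,0,0],0,5],[[0,0,0.4],0,5],[[0,0,0],0,5],[[0,0,0],0,5]]'; python3 -m crank '[[[0,0,0.2],0,5],[[0,0,0],0,5],[[0,0,0],0,5]]'; python3 -m crank '[[[0,0,0.15],0,5],[[0,0,0],0,5],[[0,0,0],0,5]]'
```

```text
time_s: 29.15
eef_pos: [0.5983, -0.0474, 0.242]
tool_rot: [-3.141, -0.0, 1.509]
ft_force: [0.6, -0.1, -3.2]
gripper_width: 0.0655
time_s: 29.45
eef_pos: [0.5986, -0.0474, 0.2415]
tool_rot: [3.142, 0.0, 1.509]
ft_force: [-3.8, 0.6, 6.2]
gripper_width: 0.0653
time_s: 29.75
eef_pos: [0.5989, -0.0474, 0.2415]
tool_rot: [-3.141, 0.0, 1.509]
ft_force: [-8.6, 1.7, 14.3]
gripper_width: 0.0656
```

```bash
python3 -m crank '[[[0,0,0],0,7.6],[[0,0,0],0,7.6],[[0,0,0],0,7.6],[[0,0,-1],0,7.6],[[0,0,-3],0,7.6]]'; python3 -m crank '[[[0,0,-4],0,9.4],[[0,0,-4],0,9.4],[[0,0,-5],0,9.4],[[-4,-1.5,0],0,9.4],[[-4,-1.5,0],0,9.4]]';  python3 -m crank '[[[-4,-1,0],0,9.4],[[-4,-1,0],0,9.4],[[0,0,0],8.2,9.4],[[0,0,0],8.2,9.4],[[0,0,0],8.2,9.4]]'
python3 - <<'E'
from h import *
c,P=cloud("top"); cv2.imwrite("pics/t3.png",c["color"][:,:,::-1])
for b in blobs(P,.09,.11,(.2,.7),(-.5,-.1)): print(b[1],b[2])
for b in blobs(P,.06,.08,(.45,.65),(-.12,.12),100): print(b[1],b[2])
go(.588,-.265,.22,-60)
E
```

```text
time_s: 30.25
eef_pos: [0.5971, -0.0471, 0.2763]
tool_rot: [-3.135, -0.001, 1.509]
ft_force: [0.2, 0.3, 0.2]
gripper_width: 0.0762
time_s: 30.75
eef_pos: [0.5635, -0.1256, 0.412]
tool_rot: [3.136, 0.002, 1.511]
ft_force: [0.3, -0.2, -0.4]
gripper_width: 0.0939
time_s: 31.25
eef_pos: [0.5383, -0.2045, 0.4093]
tool_rot: [3.141, 0.0, 1.072]
ft_force: [-1.4, -0.2, 0.4]
gripper_width: 0.0938
(418.3, 216.6, 12.7) [ 0.5502 -0.3835  0.0993]
(249.7, 199.5, 12.2) [0.6027 0.0544 0.0687]
(287.4, 201.7, 12.2) [ 0.5966 -0.0461  0.0686]
(267.5, 249.0, 16.5) [0.4741 0.0108 0.0748]
t 31.3 grasp [ 0.5385 -0.2043  0.2293] yaw 61.26 tilt [179.96  -0.  ] w 0.0939 F [ 0.  -0.9  0.4]
  turn(tool z) deg 121.26 then shift cm [ 7.73 -1.26  0.93] | 7.9
```

View pics/t3.png

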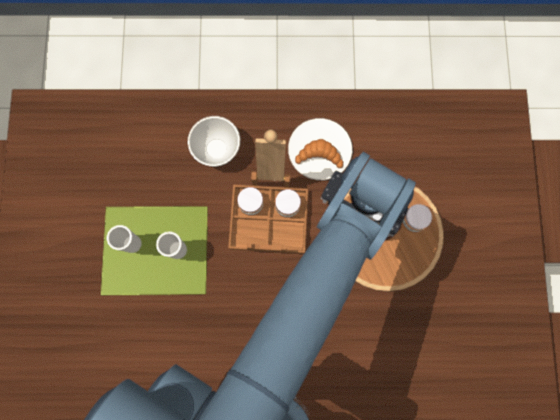

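Two jars are in, at (250,200) and (287,202). The jar at (418,217) is unmoved and the other one is hidden under the arm. I'll turn the tool for it.

```bash
python3 -m crank '[[[0,0,0],8.1,9.4],[[0,0,0],8.1,9.4],[[0,0,0],8.1,9.4],[[0,0,0],8.1,9.4],[[0,0,0],8.1,9.4]]'; python3 -m crank '[[[0,0,0],8.1,9.4],[[0,0,0],8.1,9.4],[[0,0,0],8.1,9.4],[[0,0,0],8.1,9.4],[[0,0,0],8.1,9.4]]'; python3 -m crank '[[[0,0,0],8.1,9.4],[[0,0,0],8.1,9.4],[[0,0,0],8.1,9.4],[[0,0,0],8.1,9.4],[[0,0,0],8.1,9.4]]'; python3 -m crank '[[[3.8,-0.6,0],0,9.4],[[3.9,-0.6,0],0,9.4],[[0,0,0],0,9.4],[[0,0,0],0,9.4]]'
python3 - <<'E'
from h import *
c,P=cloud("wrist"); cv2.imwrite("pics/w7.png",c["color"][:,:,::-1])
for b in blobs(P,.09,.11,(.3,.7),(-.5,-.1),100): print(b)
go(.5885,-.2655,.09,-60)
E
```

```text
time_s: 31.8
eef_pos: [0.5385, -0.2039, 0.4092]
tool_rot: [3.141, -0.0, 0.37]
ft_force: [-0.4, 0.2, 0.1]
gripper_width: 0.094
time_s: 32.3
eef_pos: [0.5385, -0.2039, 0.4092]
tool_rot: [3.141, -0.001, -0.337]
ft_force: [-0.1, -0.1, 1.1]
gripper_width: 0.0938
time_s: 32.8
eef_pos: [0.5385, -0.2038, 0.4091]
tool_rot: [-3.141, -0.0, -1.044]
ft_force: [0.4, 0.9, 0.3]
gripper_width: 0.0944
time_s: 33.2
eef_pos: [0.5879, -0.2646, 0.4085]
tool_rot: [3.141, 0.001, -1.04]
ft_force: [0.5, 1.0, 0.1]
gripper_width: 0.0941
(array([286.8, 205.5], dtype=float32), (286.7, 206.0, 37.1), array([ 0.5917, -0.2664,  0.0998]), array([ 0.559, -0.299,  0.09 ]), array([ 0.623, -0.235,  0.102]), np.int32(4224))
(array([362.4, 300.7], dtype=float32), (370.3, 300.3, 31.5), array([ 0.5488, -0.3736,  0.0995]), array([ 0.524, -0.411,  0.09 ]), array([ 0.574, -0.353,  0.102]), np.int32(1842))
(array([285.2, 280.1], dtype=float32), (285.5, 287.5, 16.9), array([ 0.5299, -0.3012,  0.0979]), array([ 0.511, -0.322,  0.09 ]), array([ 0.536, -0.291,  0.11 ]), np.int32(296))
t 33.25 grasp [ 0.5875 -0.2639  0.2287] yaw -59.57 tilt [1.7999e+02 4.0000e-02] w 0.094 F [ 0.7 -0.8 -0.5]
  turn(tool z) deg 0.43 then shift cm [ 1.900e-01 -1.000e-02  1.387e+01] | 13.9
```

View pics/w7.png

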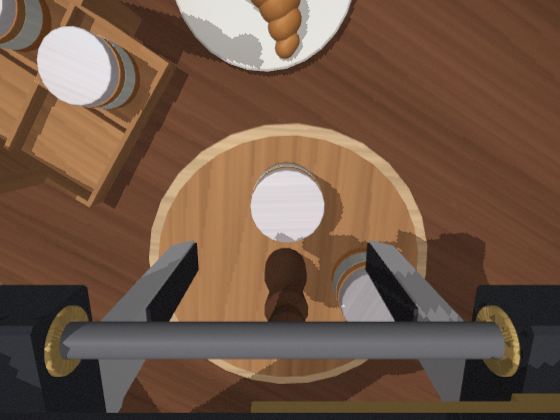

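The lid is at (287,206), centred well enough. Descend and grip.

```bash
python3 -m crank '[[[0.3,-0.1,4],0,9.4],[[0,0,4],0,9.4],[[0,0,3.5],0,9.4],[[0,0,2.2],0,9.4],[[0,0,0],0,9.4]]'; python3 -m crank '[[[0,0,0],0,6],[[0,0,0],0,5],[[0,0,0],0,5],[[0,0,0],0,5],[[0,0,0],0,5]]' 20;python3 -m crank '[[[0,0,0],0,5],[[0,0,0],0,5]]'; python3 -m crank '[[[0,0,-2],0,5],[[0,0,-4],0,5],[[0,0,-5],0,5],[[0,0,-4],0,5],[[0,0,0],6.8,5]]'; python3 -m crank '[[[0,0,0],6.8,5],[[0,0,0],6.8,5],[[0,0,0],6.8,5],[[0,0,0],6.8,5],[[0,0,0],0,5]]'
python3 - <<'E'
from h import *
go(.514,-.0415,.24,-93.5)
E
```

```text
time_s: 33.75
eef_pos: [0.5885, -0.2646, 0.2681]
tool_rot: [3.138, 0.007, -1.04]
ft_force: [-0.1, -0.2, 0.4]
gripper_width: 0.0939
time_s: 34.25
eef_pos: [0.5906, -0.2668, 0.2733]
tool_rot: [-3.14, -0.003, -1.041]
ft_force: [0.7, 0.7, 5.3]
gripper_width: 0.0655
time_s: 34.45
eef_pos: [0.5907, -0.2668, 0.2733]
tool_rot: [-3.14, -0.002, -1.041]
ft_force: [-1.2, 1.0, 6.1]
gripper_width: 0.0656
time_s: 34.95
eef_pos: [0.591, -0.2669, 0.429]
tool_rot: [-3.135, -0.01, -1.163]
ft_force: [1.2, -0.5, -3.5]
gripper_width: 0.0656
time_s: 35.45
eef_pos: [0.5899, -0.2663, 0.4201]
tool_rot: [3.139, 0.001, -1.634]
ft_force: [0.2, -0.3, -4.4]
gripper_width: 0.0653
t 35.45 grasp [ 0.5894 -0.266   0.2401] yaw -93.64 tilt [1.7986e+02 8.0000e-02] w 0.0653 F [ 0.2 -0.3 -4.4]
  turn(tool z) deg -0.14 then shift cm [-2.195e+01  8.900e+00  1.000e-02] | 23.7
```

```bash
python3 -m crank '[[[-2,0.8,0],0,5],[[-4,1.6,0],0,5],[[-4,1.6,0],0,5],[[-4,1.6,0],0,5],[[-4,1.6,0],0,5]]'; python3 -m crank '[[[-3,1.3,0],0,5],[[-0.95,0.4,0],0,5],[[0,0,0],0,5],[[0,0,0],0,5]]'
python3 - <<'E'
from h import *
go(.514,-.0415,.0623,-93.5)
E
```

```text
time_s: 35.95
eef_pos: [0.5288, -0.0807, 0.4208]
tool_rot: [3.14, 0.001, -1.632]
ft_force: [-0.2, 0.8, -3.7]
gripper_width: 0.0656
time_s: 36.35
eef_pos: [0.5156, -0.0424, 0.4216]
tool_rot: [-3.141, -0.001, -1.634]
ft_force: [0.3, -0.2, -3.0]
gripper_width: 0.0656
t 36.35 grasp [ 0.5156 -0.0425  0.2416] yaw -93.62 tilt [-1.7999e+02 -3.0000e-02] w 0.0656 F [ 0.3 -0.2 -3. ]
  turn(tool z) deg -0.12 then shift cm [-0.09  0.17 17.93] | 17.9
```

```bash
python3 -m crank '[[[0,0.1,4],0,5],[[0,0,4],0,5],[[0,0,4],0,5],[[0,0,0],0,5],[[0,0,0],0,5]]'; python3 -m crank '[[[0,0,2.5],0,5],[[0,0,1],0,5],[[0,0,0],0,5],[[0,0,0],0,5]]'
python3 - <<'E'
from h import *
go(.514,-.0415,.0623,-93.5)
E
```

```text
time_s: 36.85
eef_pos: [0.5147, -0.0429, 0.3012]
tool_rot: [3.14, 0.0, -1.636]
ft_force: [0.5, 0.9, -3.1]
gripper_width: 0.0653
time_s: 37.25
eef_pos: [0.5148, -0.042, 0.2677]
tool_rot: [-3.14, -0.0, -1.635]
ft_force: [-0.3, -0.1, -3.2]
gripper_width: 0.0655
t 37.25 grasp [ 0.515  -0.042   0.0877] yaw -93.66 tilt [-1.7994e+02 -2.0000e-02] w 0.0655 F [-0.3 -0.1 -3.2]
  turn(tool z) deg -0.16 then shift cm [-0.05  0.1   2.54] | 2.5
```

```bash
python3 -m crank '[[[0,0,1.4],0,5],[[0,0,0.6],0,5],[[0,0,0.2],0,5],[[0,0,0],0,5],[[0,0,0],0,5]]'; python3 -m crank '[[[0,0,0.3],0,5],[[0,0,0],0,5],[[0,0,0],0,5]]'; python3 -m crank '[[[0,0,0.15],0,5],[[0,0,0],0,5],[[0,0,0],0,5]]'
```

```text
time_s: 37.75
eef_pos: [0.5144, -0.0417, 0.2448]
tool_rot: [-3.141, -0.0, -1.634]
ft_force: [-0.5, -0.4, -2.6]
gripper_width: 0.0655
time_s: 38.05
eef_pos: [0.5149, -0.0418, 0.2425]
tool_rot: [-3.139, -0.0, -1.635]
ft_force: [1.6, 1.0, 1.4]
gripper_width: 0.0653
time_s: 38.35
eef_pos: [0.5152, -0.0417, 0.2423]
tool_rot: [-3.14, -0.0, -1.634]
ft_force: [-3.2, 2.4, 11.5]
gripper_width: 0.0658
```

```bash
python3 -m crank '[[[0,0,0],0,7.6],[[0,0,0],0,7.6],[[0,0,0],0,7.6],[[0,0,-1],0,7.6],[[0,0,-3],0,7.6]]'; python3 -m crank '[[[0,0,-4],0,9.4],[[0,0,-4],0,9.4],[[0,0,-5],0,9.4],[[4,-1,0],0,9.4],[[4,-1,0],0,9.4]]';  python3 -m crank '[[[4,-1,0],0,9.4],[[4,-1,0],0,9.4],[[4,-1,0],0,9.4],[[0,0,0],7.8,9.4],[[0,0,0],7.8,9.4]]'; python3 -m crank '[[[0,0,0],7.8,9.4],[[0,0,0],7.8,9.4],[[0,0,0],7.8,9.4],[[0,0,0],7.8,9.4],[[0,0,0],7.8,9.4]]'
python3 - <<'E'
from h import *
c,P=cloud("top"); cv2.imwrite("pics/t4.png",c["color"][:,:,::-1])
for b in blobs(P,.09,.11,(.2,.7),(-.5,-.1)): print(b[1],b[2])
for b in blobs(P,.06,.08,(.45,.65),(-.12,.12),100): print(b[1],b[2])
go(.5505,-.3845,.225,-156)
E
```

```text
time_s: 38.85
eef_pos: [0.5131, -0.0414, 0.2782]
tool_rot: [3.135, 0.002, -1.635]
ft_force: [-0.1, -0.7, -0.4]
gripper_width: 0.0764
time_s: 39.35
eef_pos: [0.5295, -0.1231, 0.4136]
tool_rot: [-3.136, -0.002, -1.632]
ft_force: [-0.7, 0.1, -0.0]
gripper_width: 0.094
time_s: 39.85
eef_pos: [0.5513, -0.2459, 0.4104]
tool_rot: [3.141, 0.0, -1.915]
ft_force: [0.4, 0.4, 0.4]
gripper_width: 0.0941
time_s: 40.35
eef_pos: [0.5513, -0.2444, 0.4107]
tool_rot: [-3.141, -0.0, -2.593]
ft_force: [0.1, 0.5, -0.3]
gripper_width: 0.0939
(420.0, 217.0, 12.1) [ 0.5469 -0.3954  0.0995]
(249.6, 199.5, 12.2) [0.6028 0.0546 0.0686]
(287.4, 201.7, 12.2) [ 0.5966 -0.046   0.0687]
(285.5, 232.5, 12.3) [ 0.5138 -0.0402  0.0689]
(265.0, 249.0, 17.0) [0.4745 0.0122 0.0751]
t 40.4 grasp [ 0.5514 -0.2445  0.2307] yaw -148.78 tilt [-179.99   -0.  ] w 0.0941 F [ 1.   0.8 -0. ]
  turn(tool z) deg 7.22 then shift cm [  5.77 -12.76   0.57] | 14.0
```

View pics/t4.png

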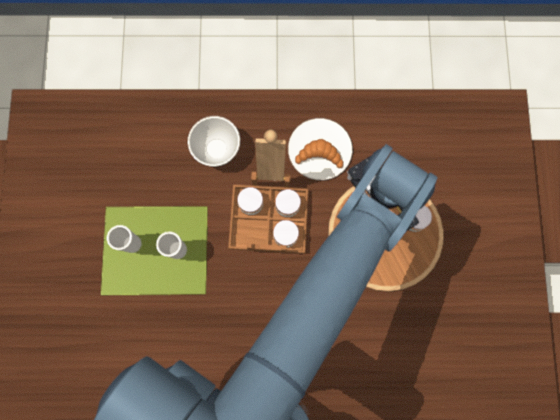

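Three jars are in the carrier and the last one is partly hidden at about (420,217). I'll approach it.

```bash
python3 -m crank '[[[0,0,0],7.2,9.4],[[2,-4.2,0],0,9.4],[[2,-4.3,0],0,9.4],[[1.8,-4.3,0],0,9.4],[[0,0,0],0,9.4]]';python3 -m crank '[[[0,0,0],0,9.4],[[0,0,0],0,9.4]]'
python3 - <<'E'
from h import *
c,P=cloud("wrist"); cv2.imwrite("pics/w8.png",c["color"][:,:,::-1])
for b in blobs(P,.09,.11,(.3,.7),(-.5,-.1),100): print(b)
go(.5505,-.3845,.09,-156)
E
```

```text
time_s: 40.9
eef_pos: [0.5509, -0.3897, 0.4102]
tool_rot: [-3.14, -0.001, -2.716]
ft_force: [0.4, 0.9, -1.0]
gripper_width: 0.094
time_s: 41.1
eef_pos: [0.5519, -0.3842, 0.4103]
tool_rot: [3.141, 0.0, -2.712]
ft_force: [0.1, 0.5, 0.4]
gripper_width: 0.0944
(array([280.5, 203.9], dtype=float32), (280.5, 203.9, 37.0), array([ 0.5538, -0.3866,  0.0997]), array([ 0.521, -0.418,  0.09 ]), array([ 0.585, -0.354,  0.103]), np.int32(4197))
(array([278.7, 281.3], dtype=float32), (278.6, 289.6, 16.8), array([ 0.5247, -0.3187,  0.0983]), array([ 0.505, -0.324,  0.09 ]), array([ 0.536, -0.3  ,  0.11 ]), np.int32(298))
t 41.15 grasp [ 0.5521 -0.3838  0.2304] yaw -155.34 tilt [179.99   0.  ] w 0.0944 F [-0.5 -0.2 -0.5]
  turn(tool z) deg 0.66 then shift cm [ 0.17 -0.   14.04] | 14.0
```

View pics/w8.png

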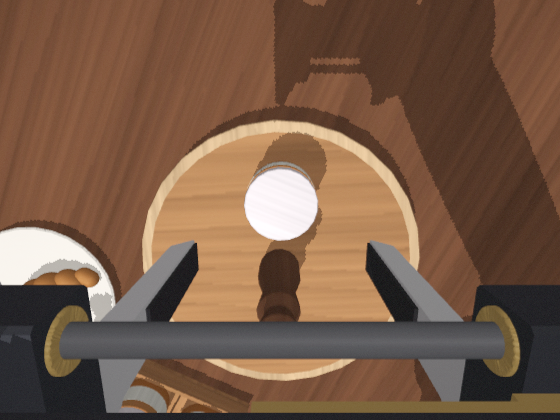

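The lid at (281,204) is centred. Descend, grip, lift.

```bash
python3 -m crank '[[[0,-0.2,4],0,9.4],[[0,0,4],0,9.4],[[0,0,3.6],0,9.4],[[0,0,2.3],0,9.4],[[0,0,0],0,9.4]]'; python3 -m crank '[[[0,0,0],0,6],[[0,0,0],0,5],[[0,0,0],0,5],[[0,0,0],0,5],[[0,0,0],0,5]]' 20;python3 -m crank '[[[0,0,0],0,5],[[0,0,0],0,5]]'; python3 -m crank '[[[0,0,-2],0,5],[[0,0,-4],0,5],[[0,0,-5],0,5],[[0,0,-5],0,5],[[0,0,0],-7.7,5]]'; python3 -m crank '[[[0,0,0],-7.7,5],[[0,0,0],-7.7,5],[[0,0,0],-7.7,5],[[0,0,0],-7.7,5],[[0,0,0],-7.7,5]]';python3 -m crank '[[[0,0,0],-7.7,5],[[0,0,0],-7.7,5],[[0,0,0],0,5]]'
python3 - <<'E'
from h import *
go(.5203,.0583,.25,-93.5)
E
```

```text
time_s: 41.65
eef_pos: [0.5519, -0.3844, 0.267]
tool_rot: [3.134, -0.003, -2.711]
ft_force: [-0.3, 0.2, -0.3]
gripper_width: 0.0937
time_s: 42.15
eef_pos: [0.5531, -0.3871, 0.2729]
tool_rot: [-3.139, 0.001, -2.713]
ft_force: [0.3, 1.1, 5.3]
gripper_width: 0.0653
time_s: 42.35
eef_pos: [0.5532, -0.3871, 0.2729]
tool_rot: [-3.14, 0.001, -2.713]
ft_force: [0.3, 0.6, 6.0]
gripper_width: 0.0652
time_s: 42.85
eef_pos: [0.5535, -0.3875, 0.4407]
tool_rot: [-3.127, 0.003, -2.575]
ft_force: [0.9, -0.2, -1.3]
gripper_width: 0.0653
time_s: 43.35
eef_pos: [0.5525, -0.3867, 0.4299]
tool_rot: [3.14, 0.001, -1.901]
ft_force: [0.3, -0.0, -3.0]
gripper_width: 0.0656
time_s: 43.65
eef_pos: [0.5525, -0.3867, 0.43]
tool_rot: [3.14, 0.001, -1.638]
ft_force: [-0.1, -0.2, -3.0]
gripper_width: 0.0654
t 43.65 grasp [ 0.5522 -0.3864  0.25  ] yaw -93.87 tilt [1.7991e+02 7.0000e-02] w 0.0654 F [-0.1 -0.2 -3. ]
  turn(tool z) deg -0.37 then shift cm [-44.19   5.9   -0.  ] | 44.6
```

```bash
python3 -m crank '[[[0,0,-2],0,5],[[-3,0.4,0],-0.4,5],[[-4.5,0.6,0],0,5],[[-4.5,0.6,0],0,5],[[-4.5,0.6,0],0,5]]'; python3 -m crank '[[[-4.5,0.6,0],0,5],[[-4.5,0.6,0],0,5],[[-4.5,0.6,0],0,5],[[-4.5,0.6,0],0,5],[[-4.5,0.6,0],0,5]]'; python3 -m crank '[[[-3.5,0.5,0],0,5],[[-1.7,0.2,0],0,5],[[0,0,2],0,5],[[0,0,0],0,5],[[0,0,0],0,5]]'
python3 - <<'E'
from h import *
go(.5203,.0583,.0619,-93.5)
E
```

```text
time_s: 44.15
eef_pos: [0.5403, -0.2192, 0.4505]
tool_rot: [3.141, 0.001, -1.635]
ft_force: [0.0, -0.1, -0.9]
gripper_width: 0.0656
time_s: 44.65
eef_pos: [0.5238, 0.0074, 0.4509]
tool_rot: [3.141, 0.0, -1.635]
ft_force: [0.4, -0.4, -1.8]
gripper_width: 0.0656
time_s: 45.15
eef_pos: [0.5205, 0.0579, 0.4307]
tool_rot: [3.14, -0.0, -1.633]
ft_force: [-0.6, -0.4, -1.5]
gripper_width: 0.0654
t 45.15 grasp [0.5202 0.0579 0.2507] yaw -93.55 tilt [179.91  -0.  ] w 0.0654 F [-0.6 -0.4 -1.5]
  turn(tool z) deg -0.05 then shift cm [-0.04 -0.   18.88] | 18.9
```

```bash
python3 -m crank '[[[0,0,4],0,5],[[0,0,4],0,5],[[0,0,4],0,5],[[0,0,0],0,5],[[0,0,0],0,5]]'; python3 -m crank '[[[0,0,3],0,5],[[0,0,1],0,5],[[0,0,0.5],0,5],[[0,0,0],0,5],[[0,0,0],0,5]]'
python3 - <<'E'
from h import *
go(.5203,.0583,.0619,-93.5)
E
```

```text
time_s: 45.65
eef_pos: [0.5212, 0.0575, 0.3123]
tool_rot: [3.141, 0.0, -1.633]
ft_force: [0.0, 0.4, -1.6]
gripper_width: 0.0655
time_s: 46.15
eef_pos: [0.5213, 0.0579, 0.2676]
tool_rot: [-3.139, -0.0, -1.631]
ft_force: [-0.3, 0.3, -1.9]
gripper_width: 0.0657
t 46.15 grasp [0.5216 0.0579 0.0876] yaw -93.46 tilt [-1.7988e+02 -1.0000e-02] w 0.0657 F [-0.3  0.3 -1.9]
  turn(tool z) deg 0.04 then shift cm [-0.03  0.13  2.57] | 2.6
```

```bash
python3 -m crank '[[[0,0.1,1.4],0,5],[[0,0,0.6],0,5],[[0,0,0.2],0,5],[[0,0,0],0,5],[[0,0,0],0,5]]'; python3 -m crank '[[[0,0,0.3],0,5],[[0,0,0],0,5],[[0,0,0],0,5]]'; python3 -m crank '[[[0,0,0.15],0,5],[[0,0,0],0,5],[[0,0,0],0,5]]'
```

```text
time_s: 46.65
eef_pos: [0.5198, 0.058, 0.2442]
tool_rot: [-3.142, 0.0, -1.631]
ft_force: [0.8, 0.2, -3.0]
gripper_width: 0.0651
time_s: 46.95
eef_pos: [0.5203, 0.058, 0.242]
tool_rot: [-3.139, -0.0, -1.631]
ft_force: [1.7, 0.2, -0.0]
gripper_width: 0.0655
time_s: 47.25
eef_pos: [0.5206, 0.058, 0.2417]
tool_rot: [-3.139, -0.0, -1.631]
ft_force: [-2.2, -0.0, 10.9]
gripper_width: 0.0658
```

```bash
python3 -m crank '[[[0,0,0],0,7.6],[[0,0,0],0,7.6],[[0,0,0],0,7.6],[[0,0,-1],0,7.6],[[0,0,-3],0,7.6]]'; python3 -m crank '[[[0,0,-4],0,9.4],[[0,0,-4],0,9.4],[[0,0,-5],0,9.4],[[0,3,-2],0,9.4],[[0,4,-1],0,9.4]]'; python3 -m crank '[[[0,4,0],0,0],[[0,0,0],0,0],[[0,0,0],0,0],[[0,0,0],0,0]]'
python3 - <<'E'
from h import *
c,P=cloud("top"); cv2.imwrite("pics/t5.png",c["color"][:,:,::-1])
for b in blobs(P,.09,.11,(.2,.7),(-.5,-.1)): print("tt!",b[1],b[2])
for b in blobs(P,.06,.08,(.45,.65),(-.12,.12),100): print(b[1],b[2])
for b in blobs(P,.115,.14,(.35,.6),(.1,.47),10): print("bk",b[1],b[2])
for b in blobs(P,.16,.2,(.2,.7),(-.5,-.1),5): print("mill",b[2])
c,P=cloud("side"); cv2.imwrite("pics/s5.png",c["color"][:,:,::-1])
E
```

```text
time_s: 47.75
eef_pos: [0.5183, 0.0581, 0.2776]
tool_rot: [3.135, 0.0, -1.631]
ft_force: [-0.3, -0.3, -0.2]
gripper_width: 0.0759
time_s: 48.25
eef_pos: [0.4498, 0.0621, 0.4436]
tool_rot: [-3.136, -0.0, -1.631]
ft_force: [-1.1, 0.4, 0.5]
gripper_width: 0.0939
time_s: 48.65
eef_pos: [0.4105, 0.0646, 0.4401]
tool_rot: [-3.141, -0.0, -1.631]
ft_force: [-0.6, 0.9, 0.4]
gripper_width: 0.0653
(249.6, 199.5, 12.2) [0.6028 0.0543 0.0688]
(287.4, 201.7, 12.2) [ 0.5968 -0.0461  0.0683]
(247.5, 229.5, 11.8) [0.5306 0.0588 0.0688]
(285.3, 232.6, 12.3) [ 0.5137 -0.0401  0.0686]
bk (119.5, 237.8, 12.9) [0.4948 0.3786 0.1255]
bk (168.6, 244.1, 12.6) [0.4786 0.2545 0.1257]
mill [ 0.5169 -0.305   0.1692]
```

View pics/t5.png

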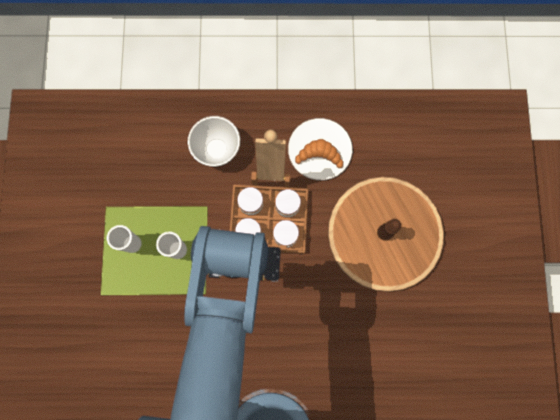

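View pics/s5.png

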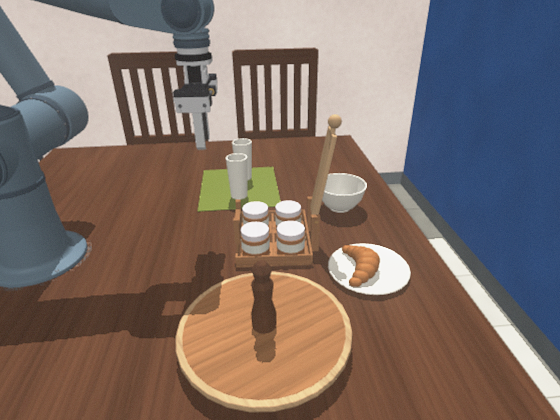

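All four jars stand in the carrier, both beakers are on the mat, and the turntable holds only the mill at (388,229). The fingers are closing. Next I go over the top of the slat to its back side.

```bash
python3 - <<'E'
from h import *
go(.773,-.007,.40,-93.5)
E
python3 -m crank '[[[0,0,-4],0,0],[[0,0,-4],0,0],[[0,0,-5],0,0],[[0,0,-1],0,0],[[0,0,0],0,0]]'
python3 - <<'E'
from h import *
go(.773,-.007,.40,-93.5)
E
```

```text
t 48.75 grasp [0.4107 0.0645 0.2597] yaw -93.46 tilt [179.97   0.  ] w 0.0578 F [ 0.1  0.2 -0.3]
  turn(tool z) deg 0.04 then shift cm [  4.93 -36.6  -14.03] | 39.5
time_s: 49.25
eef_pos: [0.4106, 0.0646, 0.5816]
tool_rot: [-3.138, -0.0, -1.631]
ft_force: [-0.3, -0.1, -1.6]
gripper_width: 0.0174
t 49.25 grasp [0.4113 0.0645 0.4016] yaw -93.46 tilt [-1.798e+02 -1.000e-02] w 0.0174 F [-0.3 -0.1 -1.6]
  turn(tool z) deg 0.04 then shift cm [  4.93 -36.54   0.16] | 36.9
```

```bash
python3 -m crank '[[[1,-3,0],0,0],[[1,-4,0],0,0],[[1,-4,0],0,0],[[1,-4,0],0,0],[[0.9,-4,0],0,0]]'; python3 -m crank '[[[0,-4,0],0,0],[[0,-4,0],0,0],[[0,-4,0],0,0],[[0,-4,0],0,0],[[0,-1.5,0],0,0]]'; python3 -m crank '[[[0,0,0],0,0],[[0,0,0],0,0]]'
python3 - <<'E'
from h import *
go(.773,-.007,.27,-93.5)
c,P=cloud("side"); cv2.imwrite("pics/s6.png",c["color"][:,:,::-1])
E
```

```text
time_s: 49.75
eef_pos: [0.5987, 0.0036, 0.576]
tool_rot: [3.136, 0.001, -1.631]
ft_force: [0.8, 0.0, 0.6]
gripper_width: 0.0003
time_s: 50.25
eef_pos: [0.7746, -0.0069, 0.5729]
tool_rot: [3.134, 0.001, -1.631]
ft_force: [-0.2, -0.0, -0.1]
gripper_width: 0.0005
time_s: 50.45
eef_pos: [0.7716, -0.0063, 0.5768]
tool_rot: [3.137, 0.0, -1.631]
ft_force: [-0.6, -0.1, 0.6]
gripper_width: 0.0004
t 50.45 grasp [ 0.7708 -0.0062  0.3968] yaw -93.45 tilt [1.7976e+02 2.0000e-02] w 0.0004 F [-0.6 -0.1  0.6]
  turn(tool z) deg 0.05 then shift cm [ 0.07 -0.22 12.68] | 12.7
```

View pics/s6.png

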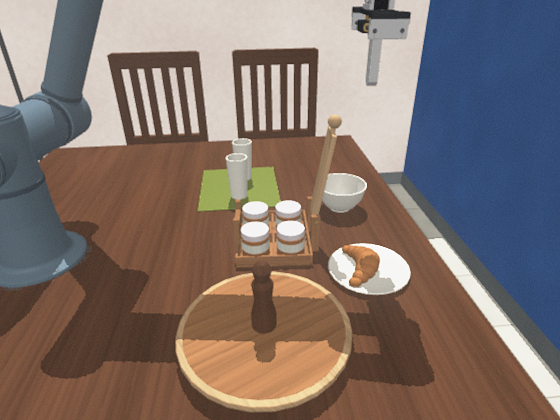

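The closed fingers are behind the slat at (373,80), clear of the knob at (335,121). I'll lower and push.

```bash
python3 -m crank '[[[0,0,4],0,0],[[0,0,4],0,0],[[0,0,4],0,0],[[0,0,0.8],0,0],[[0,0,0],0,0]]'; python3 -m crank '[[[0,2,0],0,0],[[0,2,0],0,0],[[0,1,0],0,0],[[0,0,0],0,0],[[0,0,0],0,0]]'
python3 - <<'E'
from h import *
go(.660,0,.27,-93.5)
c,P=cloud("side"); cv2.imwrite("pics/s7.png",c["color"][:,:,::-1])
E
```

```text
time_s: 51.0
eef_pos: [0.7705, -0.0061, 0.4506]
tool_rot: [3.139, 0.0, -1.631]
ft_force: [-0.0, 0.5, 0.8]
gripper_width: 0.0003
time_s: 51.5
eef_pos: [0.7215, -0.0032, 0.4549]
tool_rot: [-3.137, -0.0, -1.631]
ft_force: [-1.0, -0.2, 0.1]
gripper_width: 0.0008
t 51.5 grasp [ 0.7224 -0.0034  0.2749] yaw -93.45 tilt [-1.7973e+02 -3.0000e-02] w 0.0008 F [-1.  -0.2  0.1]
  turn(tool z) deg 0.05 then shift cm [0.05 6.25 0.49] | 6.3
```

View pics/s7.png

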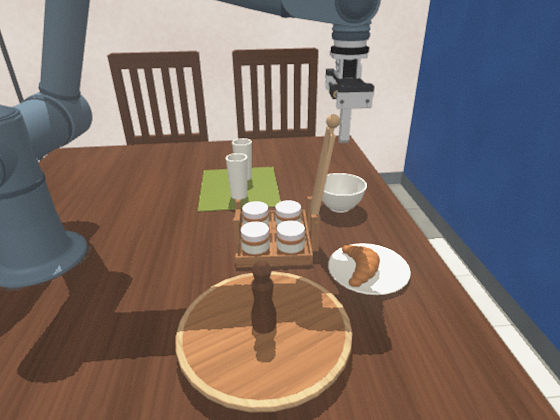

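Fingers just behind the bar. I'll push it along its arc.

```bash
python3 -m crank '[[[0,1.5,0],0,0],[[0,1.5,0],0,0],[[0,1.5,0],0,0],[[0,1.5,0],0,0],[[0,0,0],0,0]]'; python3 -m crank '[[[0,1.5,0.2],0,0],[[0,1.5,0.4],0,0],[[0,0,0],0,0]]'
python3 - <<'E'
from h import *
go(.660,0,.27,-93.5)
c,P=cloud("side"); cv2.imwrite("pics/s8.png",c["color"][:,:,::-1])
E
```

```text
time_s: 52.05
eef_pos: [0.6612, 0.0005, 0.4525]
tool_rot: [-3.141, -0.0, -1.631]
ft_force: [-0.3, -0.0, 0.9]
gripper_width: 0.0005
time_s: 52.35
eef_pos: [0.6315, 0.0022, 0.4458]
tool_rot: [3.142, 0.0, -1.631]
ft_force: [0.9, -0.3, 1.0]
gripper_width: 0.0007
t 52.35 grasp [0.6315 0.0022 0.2658] yaw -93.46 tilt [179.99   0.  ] w 0.0007 F [ 0.9 -0.3  1. ]
  turn(tool z) deg 0.04 then shift cm [ 0.05 -2.86 -0.42] | 2.9
```

View pics/s8.png

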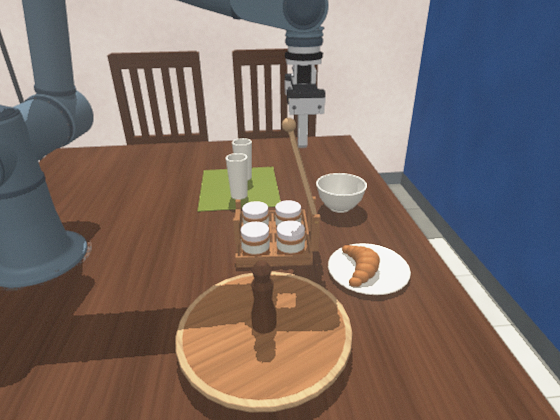

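The slat is moving, knob now at (289,125). Continuing along the arc.

```bash
python3 -m crank '[[[0,2.2,0.6],0,0],[[0,2.2,0.9],0,0],[[0,1.8,1.2],0,0],[[0,1.8,1.4],0,0],[[0,0,0],0,0]]'; python3 -m crank '[[[0,1.4,1.6],0,0],[[0,1.4,1.8],0,0],[[0,0,0],0,0]]'
python3 - <<'E'
from h import *
go(.660,0,.27,-93.5)
c,P=cloud("side"); cv2.imwrite("pics/s9.png",c["color"][:,:,::-1])
E
```

```text
time_s: 52.9
eef_pos: [0.551, 0.0072, 0.403]
tool_rot: [3.138, 0.0, -1.631]
ft_force: [0.2, 0.0, 0.1]
gripper_width: 0.0004
time_s: 53.2
eef_pos: [0.5236, 0.0088, 0.3691]
tool_rot: [3.138, 0.001, -1.631]
ft_force: [0.5, 0.2, 0.3]
gripper_width: 0.0003
t 53.2 grasp [0.5229 0.0089 0.1891] yaw -93.46 tilt [1.7979e+02 3.0000e-02] w 0.0003 F [0.5 0.2 0.3]
  turn(tool z) deg 0.04 then shift cm [  0.05 -13.73  -8.09] | 15.9
```

View pics/s9.png

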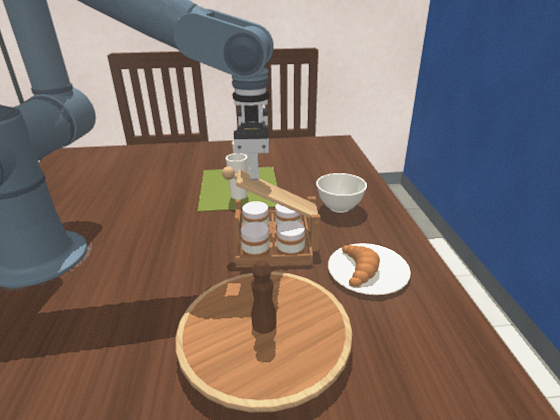

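The knob is at (229,172) and the slat at roughly 30°. I'll press it down the rest of the way.

```bash
python3 -m crank '[[[0,0.9,1.9],0,0],[[0,0.8,2],0,0],[[0,0.5,2],0,0],[[0,0.2,1.5],0,0],[[0,0,0],0,0]]';  python3 -m crank '[[[0,0,0.3],0,0],[[0,0,0],0,0],[[0,0,0],0,0]]'
python3 - <<'E'
from h import *
go(.660,0,.106,-93.5)
c,P=cloud("side"); cv2.imwrite("pics/s10.png",c["color"][140:300,170:410][:,:,::-1].repeat(3,0).repeat(3,1))
E
```

```text
time_s: 53.75
eef_pos: [0.5005, 0.01, 0.2961]
tool_rot: [3.14, 0.0, -1.631]
ft_force: [1.0, 0.6, -0.1]
gripper_width: 0.0004
time_s: 54.05
eef_pos: [0.5005, 0.01, 0.2948]
tool_rot: [-3.139, -0.0, -1.631]
ft_force: [0.9, -0.4, 0.1]
gripper_width: 0.0001
t 54.05 grasp [0.5009 0.0099 0.1148] yaw -93.45 tilt [-1.7988e+02 -2.0000e-02] w 0.0001 F [ 0.9 -0.4  0.1]
  turn(tool z) deg 0.05 then shift cm [  0.02 -15.94   0.88] | 16.0
```

View pics/s10.png

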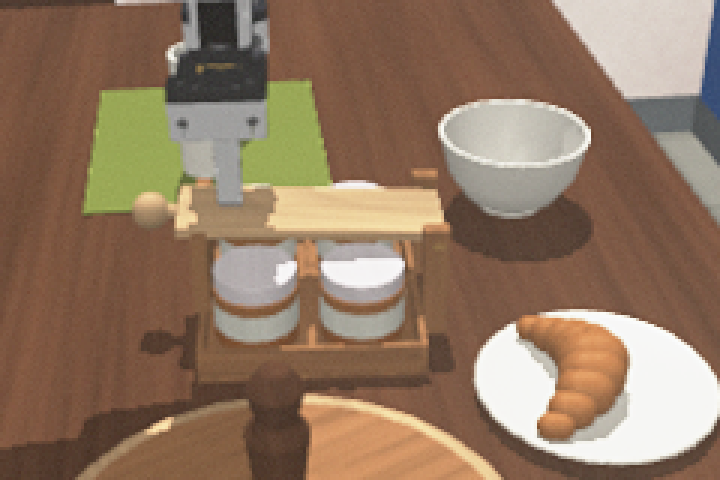

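The slat is nearly closed, with about 9 mm to go at the tips. I'll press in small steps.

```bash
python3 -m crank '[[[0,0,0.4],0,0],[[0,0,0],0,0],[[0,0,0],0,0]]'; python3 -m crank '[[[0,0,0.3],0,0],[[0,0,0],0,0],[[0,0,0],0,0]]'; python3 -m crank '[[[0,0,0.2],0,0],[[0,0,0],0,0],[[0,0,0],0,0]]'
```

```text
time_s: 54.4
eef_pos: [0.4996, 0.0102, 0.2895]
tool_rot: [3.141, 0.0, -1.631]
ft_force: [0.5, -0.4, 0.0]
gripper_width: 0.0006
time_s: 54.7
eef_pos: [0.4997, 0.0102, 0.2865]
tool_rot: [3.141, 0.0, -1.631]
ft_force: [-0.5, -0.1, 1.4]
gripper_width: 0.0006
time_s: 55.0
eef_pos: [0.5, 0.0102, 0.2862]
tool_rot: [3.14, -0.0, -1.631]
ft_force: [-6.0, 0.4, 12.4]
gripper_width: 0.0005
```

```bash
python3 -m crank '[[[0,0,0.15],0,0],[[0,0,0],0,0],[[0,0,0],0,0]]'; python3 -m crank '[[[0,0,-1],0,0],[[0,0,-4],0,0],[[0,0,-5],0,0],[[0,0,-5],0,0],[[0,4,0],0,0]]';python3 -m crank '[[[0,5,0],0,0],[[0,5,0],0,0],[[0,2,0],0,0],[[0,0,0],0,0],[[0,0,0],0,0]]'
python3 - <<'E'
from h import *
c,P=cloud("side"); cv2.imwrite("pics/s11.png",c["color"][100:300,170:410][:,:,::-1].repeat(3,0).repeat(3,1))
c,P=cloud("top"); cv2.imwrite("pics/t6.png",c["color"][:,:,::-1])
for b in blobs(P,.075,.1,(.42,.7),(-.12,.12),50): print("slat",b)
m=(P[...,2]>.075)&(P[...,2]<.1)&(abs(P[...,1])<.025)&(P[...,0]>.47)&(P[...,0]<.65); Q=P[m]; A=np.c_[Q[:,0]-.66,np.ones(len(Q))]; print("slope",np.linalg.lstsq(A,Q[:,2],rcond=None)[0])
for b in blobs(P,.06,.075,(.45,.65),(-.12,.12),50): print("jar",b[1],b[2])
for b in blobs(P,.115,.14,(.35,.6),(.1,.47),10): print("bk",b[1],b[2])
for b in blobs(P,.16,.2,(.2,.7),(-.5,-.1),5): print("mill",b[2])
E
```

```text
time_s: 55.3
eef_pos: [0.5002, 0.0102, 0.286]
tool_rot: [3.14, -0.0, -1.631]
ft_force: [-10.8, 1.6, 21.0]
gripper_width: 0.0009
time_s: 55.8
eef_pos: [0.4626, 0.0118, 0.4421]
tool_rot: [-3.126, -0.003, -1.631]
ft_force: [-0.1, -0.1, 1.5]
gripper_width: 0.0002
time_s: 56.3
eef_pos: [0.3402, 0.0197, 0.4335]
tool_rot: [-3.14, -0.0, -1.631]
ft_force: [0.7, -0.0, -0.1]
gripper_width: 0.0004
slat (array([267.6, 215.9], dtype=float32), (268.0, 218.3, 49.0), array([0.5555, 0.0063, 0.0872]), array([ 0.422, -0.05 ,  0.075]), array([0.671, 0.059, 0.1  ]), np.int32(2414))
slope [-0.00151308  0.08663441]
jar (249.1, 199.5, 12.1) [0.6032 0.0606 0.0684]
jar (287.7, 201.9, 12.2) [ 0.5957 -0.0523  0.0686]
jar (247.3, 230.7, 12.2) [0.5196 0.0655 0.0689]
jar (285.5, 232.9, 12.4) [ 0.5133 -0.0467  0.0686]
bk (119.5, 237.8, 12.9) [0.4945 0.3783 0.1255]
bk (168.7, 244.2, 12.7) [0.4782 0.2539 0.126 ]
mill [ 0.5168 -0.3048  0.1688]
```

View pics/s11.png

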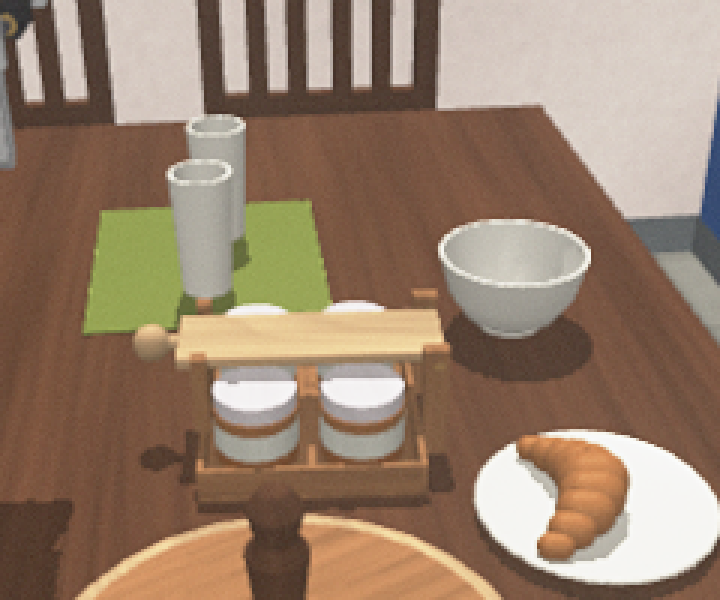

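View pics/t6.png

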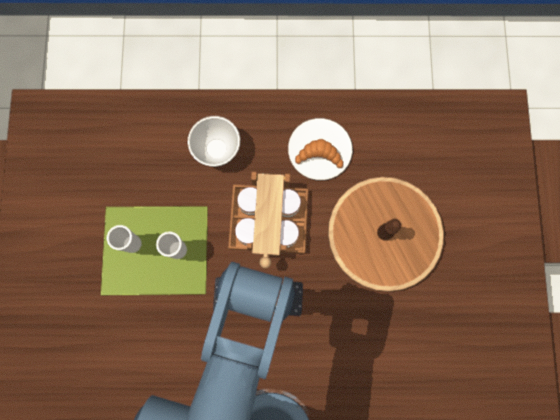

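The slat lies level: the slope is about 0 and its top is at 87 mm, as the drawing requires. All four jars are under it in their compartments, both beakers stand on the mat, and the mill, bowl and plate haven't moved. Handing in.

```bash
python3 -c "
from cell import bot
s=bot.state(); print(s['time_s'],s['ft_force']); print(bot.close_job())"
```

```text
56.4 [-0.30339279  0.2439726  -0.58249703]
the job is handed in; nothing more can be done
None
```

The job is done and handed in at 56 s of the 210 s allowed. I moved the two beakers to the mat, put all four jars in the carrier's compartments, and then closed the slat until it was home.

My last checks, from the cameras and the wrist force:
- **Slat:** level to within 0.1°, with its top at 87 mm as required. It met a firm stop when pressed, with about 21 N on the tool, and stayed closed once the fingers lifted off.
- **Jars:** all four lids are at about 69 mm, one upright jar in each compartment. I saw no sign that any jar had been knocked aside.
- **Beakers:** both are upright on the mat.
- **Other things:** the mill stands alone on the turntable, and the bowl and plate look undisturbed.
- **Robot:** clear of everything.

No check failed. The top and wrist cameras disagreed by about 2 mm on where the carrier and jars were, which was within the available clearance.

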